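# Scan the job label, then hold the code reader flush on the tilted part

## Robot

A 7-joint arm with a two-finger parallel gripper is mounted at the origin on the work surface. World frame = base frame: x ahead of the robot, y to its left, z up, the work surface at z = 0. Lengths are in mm, angles in rad, forces in N, time in s.
With the tool pointing down it reaches from about 400 to 875 mm from the base axis. Payload 4.4 kg.
Tool frame: the origin (TCP) lies at the very end of the fingers, on their centre line; the grasp point (between the pads) lies 19 mm behind it; y points along the fingers, x is the direction in which the jaws open and shut, and the axes are right-handed (so a half turn about y gives the same grasp; the last joint's range is limited). The gripper opens to 85 mm and grips with 20 to 120 N. Pads are 22 mm wide; open, the fingers measure 114 mm over their backs; the gripper's body (76 mm by 85 mm) begins 54 mm behind the grasp point. The pads swing forward as they close: fully open they stand 13 mm farther back than shut.
Start: joints at [1.132, 0.628, 0.038, 1.517, -0.027, 0.996, -0.02], TCP at [236.775, -605.356, 199.013] pointing down, gripper open.
Joint ranges: [-3.06, 3.06], [-0.37, 2.12], [-1.25, 1.32], [0.18, 2.47], [-1.1, 4.24], [0.23, 1.98], [-2.94, 2.94]. Speed limits (rad/s): [2.57, 2.57, 3.14, 3.14, 3.14, 3.14, 3.14].

## Interface

Orientations are given as [roll, pitch, yaw] about the fixed x, y, z axes, in that order (R = Rz(yaw) Ry(pitch) Rx(roll)).
In Python, from cell import ctrl, get_image, nets gives the robot as it stands. The module is installed in compiled form; this text tells all that it offers.
- The arm moves only by the tool step_arm, never from a script. Its argument "moves" is text: rows parted by semicolons, each of 7 numbers parted by spaces: the shift along the tool's x, y, z normalised to -1 to 1, where 1 is 0.05 m, then the turn, a rotation vector about the tool's x, y, z normalised to -1 to 1, where 1 is 0.12 rad, then the opening, from 0 (shut) to 1 (fully open). A call has 1 to 20 rows; each row shifts and turns the commanded pose from where the row before left it, along the tool's axes as they then stand; what a row does not reach is not made up. A row lasts 1/10 s, in which the tool goes at most 50 mm and 8.59 degrees, less where a joint would pass 70% of its speed; a pose out of reach is approached as far as the arm can. A call with a number of a shift or a turn outside -1 to 1 is refused whole. A call with a gripper value outside its range is refused whole. The fingers move at their own pace and stop on an object; the grip force is fixed at half the most. Time passes only in rows, so rows that do not move let the fingers close. It gives the time, the measured TCP pose, the force and the opening at its end, in the units of the state.
- ctrl.read_state(): the state, without advancing time (a new reading comes with each control period).
- get_image(name): name is "scene" or "top"; returns a dict with "color" (420x560x3 uint8, blue, green, red), "vertical_fov" (degrees; the focal length in pixels is half the picture's height over the tangent of half this angle, whatever the lens; pixels are square), "cx", "cy" (the principal point, pixels), "R" (3x3) and "t" (3): a world point X has camera coordinates R X + t. Camera axes: x right, y down, z forward; pixel columns grow to the right and rows downward; lengths in mm; the calibration is good to about 2 mm. A picture is of the moment at which its call begins. There is no depth.
- ctrl.finish_job(): hands the job in, once; it reports no verdict.
Trained networks look in a picture, given as the dict that the camera call returned (one of the last four; its "shot" number tells which), for a name from the list of things; names that differ only in an ending like _2 or _b are one class to them, and where a whole thing is asked for, a point or a joint stands for the part that bears it (a point fixed in the world has none). Each returns a list of dicts, best first, with "conf" (0 to 1); they miss things now and then, are a little off and sometimes report something else, mostly with a low value. They report only what shows in the picture. A call takes as long as a camera call. They do not tell look-alikes from the thing itself.
- nets.find_in(picture, target): "position" ([x, y, z] in mm, in world coordinates, good to about 4 mm: the middle of the surface that is visible of it).
- nets.cut_out(picture, target): "pixels" (420x560 bool, what is visible of it).
- nets.place_of(picture, target): "position" ([x, y, z] in mm, in world coordinates, good to about 4 mm: a listed point, or the origin of a listed thing).
The state is a dict: "clock": time; "qpos": joint angles; "qd": joint speeds; "tau": joint torques, N m; "eef_pos": TCP position; "tool_rot": TCP orientation; "force": force on the tool from outside, world axes, zero at the start; "torque": the same for the moment, N m; "width": finger opening in mm.
Only numpy, scipy, OpenCV 4.12 (cv2) and the standard library are available. Lean on these libraries where they do the work, as an engineer would, in place of code of your own. Each camera call takes 0.05 s, during which the arm holds its last target.

## Task

Pick up the yellow-and-black code reader and hold it steady for a second about 80 mm above the label in the middle of the blue job card, with its square nose aimed straight at the label. Then tilt the reader until its nose lies flush and centred on the sloped aluminium part in the green angle fixture, and gently press that sprung part about half-way in, never to its stop. Finish while still holding the reader there, flush and pressed; do not knock over or shove the other things on the bench.

Things in the scene. Friction and masses are not known exactly. Their poses are not given: they have to be found in the camera images.
- reader_grip (a point): Grip centre of the code reader, loose, 0.18 to 0.35 kg, 121 mm tall, standing upright on its nose. Its black upright handle is 46 mm along the reader's x, 34 mm along its y (grasp across y) and reaches from 46 to 120 mm above the nose; this point is on the handle's axis, 85 mm above the nose. z points up, away from the nose. Below the handle is a yellow housing 56 x 56 mm.
- reader_nose (a point): Centre of the flat square rubber nose (60 x 60 mm) under the reader; z points from the nose up into the handle, so the reader looks along -z. x, y as for the grip.
- label (a point): Centre of the square black code label (32 mm) in the middle of the job card, a white sheet on a blue 110 x 80 x 4 mm plate lying flat and fixed on the bench; the point is 5 mm above the bench, z up.
- face (a point): Centre of the flat outer face of the sloped aluminium part, 84 x 84 x 12 mm, with a 20 mm dark code in its middle. z is the outward normal; y is the level tilt axis, x runs up the slope. It leans towards the robot's side by 0.12 to 0.38 rad from level; the tilt is clamped and differs every time. It stands about 110 mm above the bench.
- nest (a joint): How far the sloped part is pushed in along its own normal, in m: 0 out, 0.014 at its stop. It starts to move at about 3 N and takes 0.7 N more per mm (about 8 N half-way); it springs back when let go.
- damper_a: Bystander: black ribbed damper standing upright, 31 mm across, 130 mm tall; origin under its centre.
- damper_b: Bystander: another such damper, standing upright; origin under its centre.
- bowl: Bystander: green plastic bowl, 130 mm across, 55 mm high; origin under its centre.
- oil_jar: Bystander: jar with a red cap, 64 mm across, 85 mm tall; origin under its centre.
- driver: Bystander: screwdriver with a red handle, lying on the bench in front of the fixture; origin under its middle.
- fixture: Green angle fixture fixed to the bench, which carries the sloped part: base 150 x 140 mm, two 12 mm cheeks at its y sides, up to 105 mm high. Origin under the base's centre, z up, y along the tilt axis.
Not all that is in view belongs to the job. What is shaped like the fixture but orange is not meant. What is shaped like the part that bears reader_grip but orange is not meant.

How it is judged:
By the outcome, as a careful person would: the job done as asked, in the order asked, and still so for the second after the job is handed in, while the arm keeps its last pose, push and grip.
It also fails if it takes over 51 s, if anything falls off the work surface, if the arm or the gripper's body presses on something with over 40 N, if the wrist force passes 120 N, or if a joint passes its speed limit or range.

## Working session

There is one attempt and no reset: what is moved stays moved. The work goes in short steps, Python scripts to look and compute and a tool call to move; the robot and the scene stay as the last step left them, time stands still between calls to the robot, and variables do not carry over. Pictures are saved under pics/ and viewed, and the job is handed in when it is done.

Besides the shell and the picture viewer there is one more tool, called after ">>>" by a JSON object that holds its "op" and its "data", one argument or row to a line. step_arm: Moves the arm, as the interface text tells. Scaled input: -1 to 1 covers 0.05 m each way for a shift and 0.12 rad each way for a turn. Its arguments: {"type":"object","properties":{"moves":{"type":"string"}},"required":["moves"]}

```bash
mkdir -p pics; python3 - <<'E'
from cell import ctrl,get_image,nets
import cv2,numpy as np,pickle
s=ctrl.read_state();print(s)
for n in ["scene","top"]:
    p=get_image(n);cv2.imwrite(f"pics/{n}0.png",p["color"]);pickle.dump(p,open(n+"0.pkl","wb"))
    print(n,p["vertical_fov"],p["cx"],p["cy"],np.round(p["R"],3).tolist(),np.round(p["t"],1))
    for t in ["reader_grip","reader_nose","label","face","fixture","damper_a","bowl","oil_jar","driver"]:
        print(t,[(round(d["conf"],2),np.round(d["position"]).tolist()) for d in nets.place_of(p,t)[:4]])
print(ctrl.read_state()["clock"])
E
```

```text
{'clock': 0.0, 'qpos': array([ 1.13219252,  0.6293485 ,  0.0384603 ,  1.51840173, -0.02700104,
        0.99625101, -0.01996325]), 'qd': array([-0.00107983,  0.0010543 , -0.0020415 ,  0.00191847,  0.00120971,
       -0.00027734, -0.00057505]), 'tau': array([ 2.53458929e-04, -5.63398790e+01,  1.22674473e+00, -1.93440789e+01,
        1.09834608e-02,  1.06176300e-02, -8.96501177e-06]), 'eef_pos': array([ 236.51298973, -604.70389046,  198.07713228]), 'tool_rot': array([-1.5708317 ,  0.00188971, -1.19797198]), 'force': array([0.4379333 , 0.94435742, 0.5871476 ]), 'torque': array([-0.05546462,  0.02603941,  0.04864334]), 'width': 85.34235264452191}
scene 43.81643938668684 281.3910731193407 210.92093106526625 [[-0.843, 0.537, -0.009], [0.457, 0.708, -0.538], [-0.283, -0.458, -0.843]] [ 452.4 -189.1 1794.6]
reader_grip [(0.77, [558.0, -345.0, 87.0]), (0.73, [524.0, -229.0, 83.0])]
reader_nose [(0.83, [558.0, -347.0, -4.0]), (0.65, [528.0, -228.0, -4.0]), (0.56, [713.0, 296.0, 3.0])]
label [(0.77, [509.0, 318.0, 4.0])]
face [(0.79, [652.0, 29.0, 113.0]), (0.75, [312.0, -282.0, 115.0])]
fixture
[... 232 characters left out ...]
.0, 3.0]), (0.26, [664.0, 31.0, -0.0])]
top 49.42844696825021 279.658471579285 213.6747889233217 [[-0.012, -1.0, -0.002], [-0.995, 0.012, -0.103], [0.103, 0.001, -0.995]] [   5.4  505.8 1359.1]
reader_grip [(0.85, [558.0, -347.0, 83.0]), (0.61, [526.0, -227.0, 88.0])]
reader_nose [(0.71, [559.0, -345.0, 0.0]), (0.56, [524.0, -230.0, -0.0])]
label [(0.89, [512.0, 314.0, 5.0])]
face [(0.92, [311.0, -280.0, 118.0]), (0.76, [653.0, 30.0, 114.0])]
fixture [(0.85, [314.0, -281.0, 1.0]), (0.76, [663.0, 28.0, 1.0])]
damper_a [(0.7, [713.0, -251.0, 3.0]), (0.56, [714.0, 297.0, -0.0])]
bowl [(0.94, [471.0, -507.0, -1.0])]
oil_jar [(0.82, [479.0, 503.0, -1.0])]
driver [(0.53, [389.0, -24.0, -0.0])]
1.0
```

View pics/scene0.png

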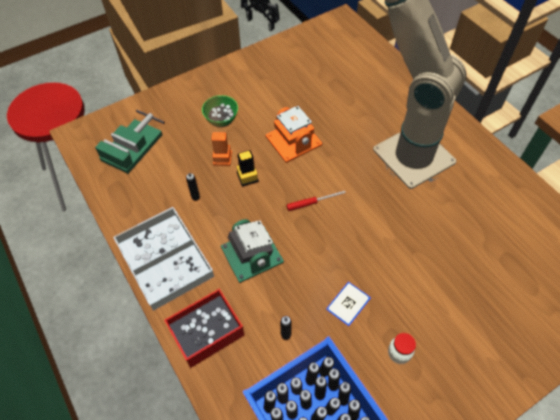

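View pics/top0.png

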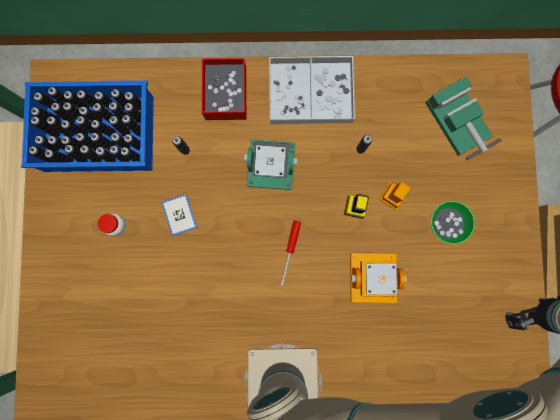

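```bash
cat >h.py <<'E'
import pickle,numpy as np,cv2
def proj(p,X):
    X=np.atleast_2d(X); c=X@np.array(p["R"]).T+np.array(p["t"]); f=210/np.tan(np.radians(p["vertical_fov"])/2)
    return np.c_[c[:,0]/c[:,2]*f+p["cx"],c[:,1]/c[:,2]*f+p["cy"]]
def unproj(p,uv,z):
    f=210/np.tan(np.radians(p["vertical_fov"])/2); R=np.array(p["R"]);t=np.array(p["t"])
    uv=np.atleast_2d(uv); d=np.c_[(uv[:,0]-p["cx"])/f,(uv[:,1]-p["cy"])/f,np.ones(len(uv))]@R
    o=-R.T@t; s=(z-o[2])/d[:,2]; return o+s[:,None]*d
def crop(p,u0,v0,w,h,k,name):
    c=np.array(p["color"])[v0:v0+h,u0:u0+w]; cv2.imwrite(name,cv2.resize(c,None,fx=k,fy=k,interpolation=cv2.INTER_CUBIC))
E
python3 - <<'E'
from h import *
t=pickle.load(open("top0.pkl","rb"));s=pickle.load(open("scene0.pkl","rb"))
def sub(p,u,v,w,h,k):
    return cv2.resize(np.array(p["color"])[v:v+h,u:u+w],(int(w*k),int(h*k)),interpolation=cv2.INTER_CUBIC)
a=np.hstack([sub(t,330,180,90,60,4.4),sub(t,235,130,75,50,5.28)[:264]])
b=np.hstack([sub(s,195,120,90,75,4.4),sub(s,210,205,84,70,4.7142)[:330]])
print(a.shape,b.shape)
cv2.imwrite("pics/crop0.png",np.vstack([a,b[:, :a.shape[1]]]) if b.shape[1]>=a.shape[1] else np.vstack([a[:,:b.shape[1]],b]))
E
```

```text
Traceback (most recent call last):
ValueError: all the input array dimensions except for the concatenation axis must match exactly, but along dimension 0, the array at index 0 has size 330 and the array at index 1 has size 329
```

```bash
python3 - <<'E'
from h import *
t=pickle.load(open("top0.pkl","rb"));s=pickle.load(open("scene0.pkl","rb"))
def sub(p,u,v,w,h):
    return cv2.resize(np.array(p["color"])[v:v+h,u:u+w],(400,300),interpolation=cv2.INTER_CUBIC)
cv2.imwrite("pics/crop0.png",np.vstack([np.hstack([sub(t,335,180,80,60),sub(t,231,131,80,60)]),np.hstack([sub(s,200,125,80,60),sub(s,210,210,88,66)])]))
E
```

```text
(no output)
```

View pics/crop0.png

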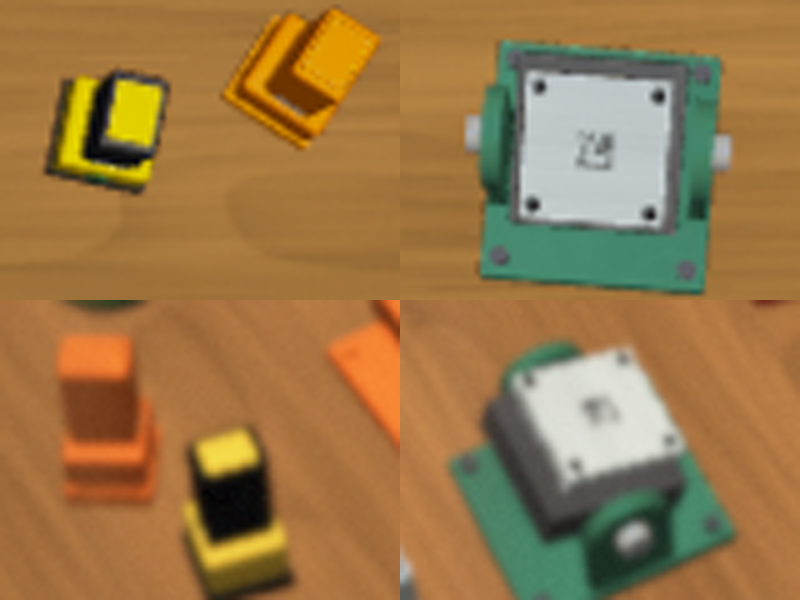

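```bash
cat >fit.py <<'E'
from h import *
from scipy.optimize import least_squares
from scipy.ndimage import gaussian_filter
P={"t":pickle.load(open("top0.pkl","rb")),"s":pickle.load(open("scene0.pkl","rb"))}
SS=8
def render(p,quad,box,off,sig=0.7):
    u0,v0,w,h=box
    uv=(proj(p,quad)+off-[u0,v0]+0.5)*SS
    m=np.zeros((h*SS,w*SS),np.uint8)
    cv2.fillConvexPoly(m,np.round((uv-0.5)*16).astype(np.int32),255,shift=4)
    m=cv2.resize(m,(w,h),interpolation=cv2.INTER_AREA).astype(float)/255
    return gaussian_filter(m,sig)
def fit(meas,model,x0,boxes,step,reg):
    def res(x):
        r=[]
        for k in boxes:
            off=np.array(x[-4:-2] if k=="t" else x[-2:])
            m=render(P[k],model(x),boxes[k],off); r.append((m-meas[k]).ravel())
        return np.concatenate(r+[(np.array(x)-x0)*reg])
    s=least_squares(res,x0,diff_step=None,x_scale=step,method="trf",jac=lambda x:np.stack([(res(x+d)-res(x-d))/(2*np.abs(d).max()) for d in np.diag(step)],1))
    return s,res
def norm(a): return a
E
cat >face.py <<'E'
from fit import *
import sys
boxes={"t":(246,136,48,42),"s":(222,210,60,60)}
meas={}
for k,(u,v,w,h) in boxes.items():
    c=np.array(P[k]["color"])[v:v+h,u:u+w].astype(float)
    mn=c.min(2); 
    meas[k]=np.clip((mn-90)/(np.percentile(mn,93)-90),0,1)
    # fill code and bolts by closing
    meas[k]=cv2.morphologyEx(meas[k],cv2.MORPH_CLOSE,np.ones((7,7)))
    print(k,np.percentile(mn,[5,25,50,75,93]))
    cv2.imwrite(f"pics/m_{k}.png",cv2.resize((meas[k]*255).astype(np.uint8),None,fx=6,fy=6,interpolation=0))
def model(x):
    cx,cy,cz,yaw,ti=x[:5]
    ex=np.array([np.cos(yaw)*np.cos(ti),np.sin(yaw)*np.cos(ti),np.sin(ti)]);ey=np.array([-np.sin(yaw),np.cos(yaw),0])
    c=np.array([cx,cy,cz]);return np.array([c+42*(a*ex+b*ey) for a,b in [(1,1),(1,-1),(-1,-1),(-1,1)]])
for t0 in [.15,.25,.35]:
  for ro in (100,.5):
    x0=np.array([652,29,113,-.05,t0,0,0,0,0])
    s,res=fit(meas,model,x0,boxes,np.array([1,1,1,.02,.03,.3,.3,.3,.3]),np.array([.02,.02,.02,0,0.01,ro,ro,ro,ro]))
    print(np.round(s.x,3),s.cost)
    for k in "ts": print(k,np.round(proj(P[k],model(s.x)),1).tolist())
E
python3 face.py
```

```text
t [ 51.  66.  94. 190. 193.]
s [ 43.  64.  71.  89. 214.]
[ 6.48977e+02  2.69390e+01  1.09095e+02 -9.40000e-02  2.71000e-01
  0.00000e+00  0.00000e+00 -0.00000e+00  0.00000e+00] 27.99507326226271
t [[256.0, 145.7], [285.2, 148.0], [282.8, 177.2], [254.0, 174.8]]
s [[246.4, 249.7], [234.1, 226.9], [259.6, 219.9], [272.3, 242.0]]
[ 6.48920e+02  3.05100e+01  1.28434e+02 -8.90000e-02  2.86000e-01
  1.45300e+00  1.46300e+00 -2.81000e-01  2.55600e+00] 25.88930261070058
t [[254.3, 144.1], [283.9, 146.3], [281.7, 175.9], [252.5, 173.7]]
s [[246.7, 247.2], [234.1, 224.2], [259.9, 217.4], [272.8, 239.6]]
[ 6.49027e+02  2.69470e+01  1.09037e+02 -9.40000e-02  2.71000e-01
  0.00000e+00  0.00000e+00 -0.00000e+00  0.00000e+00] 28.060504033828114
t [[256.0, 145.7], [285.2, 148.0], [282.8, 177.2], [254.0, 174.8]]
s [[246.4, 249.7], [234.1, 226.9], [259.6, 220.0], [272.3, 242.0]]
[ 6.49049e+02  3.12690e+01  1.29523e+02 -8.80000e-02  2.89000e-01
  1.73800e+00  1.63000e+00 -3.60000e-01  2.51500e+00] 25.88339252863131
t [[254.0, 144.0], [283.6, 146.2], [281.5, 175.8], [252.2, 173.6]]
s [[246.8, 247.2], [234.2, 224.2], [259.9, 217.5], [272.9, 239.7]]
[ 6.48986e+02  2.69550e+01  1.09113e+02 -9.30000e-02  2.73000e-01
  0.00000e+00  0.00000e+00 -0.00000e+00  0.00000e+00] 28.012091156113026
t [[256.0, 145.7], [285.2, 148.0], [282.8, 177.2], [254.0, 174.8]]
s [[246.4, 249.6], [234.1, 226.9], [259.6, 220.0], [272.3, 242.0]]
[ 6.48216e+02  2.99710e+01  1.27864e+02 -8.70000e-02  2.86000e-01
  1.26000e+00  1.24800e+00 -3.95000e-01  2.69700e+00] 25.879216350519485
t [[254.5, 144.4], [284.1, 146.6], [281.9, 176.1], [252.7, 174.0]]
s [[246.9, 247.0], [234.3, 224.1], [259.9, 217.3], [273.0, 239.4]]
```

```bash
cat >>face.py <<'E'
ims=[]
s,res=fit(meas,model,np.array([652,29,113,-.05,.25,0,0,0,0]),boxes,np.array([1,1,1,.02,.03,.3,.3,.3,.3]),np.array([.02,.02,.02,0,0.01,100,100,100,100]))
for k,(u,v,w,h) in boxes.items():
    c=np.array(P[k]["color"])[v:v+h,u:u+w]; K=6
    c=cv2.resize(c,None,fx=K,fy=K,interpolation=0)
    q=((proj(P[k],model(s.x))-[u,v]+.5)*K).astype(int)
    c2=c.copy();cv2.polylines(c2,[q],True,(0,0,255),1)
    c2=cv2.copyMakeBorder(c2,0,400-c2.shape[0],0,390-c2.shape[1],0);ims.append(c2)
cv2.imwrite("pics/ov1.png",np.hstack(ims))
E
python3 face.py>/dev/null
```

```text
(no output)
```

View pics/ov1.png

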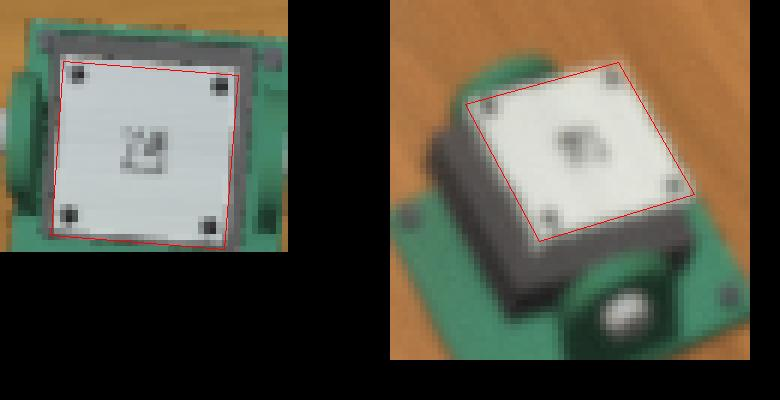

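```bash
sed -i 's/"t":(246,136,48,42)/"t":(244,132,54,54)/; s/if False//' face.py; sed -i 's/for ro in (100,.5)/for ro in (100,3,.5)/; s/\[.15,.25,.35\]/[.25]/' face.py; python3 face.py; grep -n "CLOSE" face.py; sed -i 's/np.array(\[652,29,113/np.array([652,29.5,113/' face.py
```

```text
t [ 56.  64.  71. 174. 193.]
s [ 43.  64.  71.  89. 214.]
[ 6.50696e+02  2.70990e+01  1.11333e+02 -8.70000e-02  2.92000e-01
  0.00000e+00 -0.00000e+00  1.00000e-03  0.00000e+00] 23.811110037047804
t [[255.8, 145.0], [285.0, 147.2], [282.9, 176.3], [254.0, 174.2]]
s [[246.0, 249.5], [233.5, 226.7], [258.9, 220.0], [271.8, 242.0]]
[ 6.50553e+02  2.72530e+01  1.10978e+02 -8.80000e-02  2.92000e-01
  1.47000e-01 -1.93000e-01  2.53000e-01  4.00000e-02] 22.373599251000172
t [[255.8, 145.1], [285.0, 147.2], [282.8, 176.4], [254.0, 174.2]]
s [[246.1, 249.5], [233.6, 226.8], [259.0, 220.1], [271.9, 242.1]]
[ 6.50349e+02  2.72190e+01  1.12290e+02 -8.80000e-02  2.93000e-01
  1.99000e-01 -2.33000e-01  4.05000e-01  3.25000e-01] 21.540933416500025
t [[255.8, 145.0], [285.0, 147.2], [282.8, 176.4], [253.9, 174.2]]
s [[246.1, 249.3], [233.6, 226.5], [259.1, 219.8], [271.9, 241.8]]
10:    meas[k]=cv2.morphologyEx(meas[k],cv2.MORPH_CLOSE,np.ones((7,7)))
```

View pics/ov1.png

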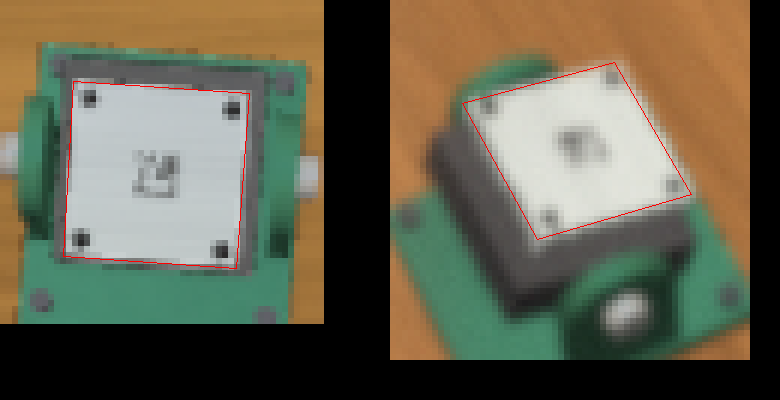

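```bash
cat >face2.py <<'E'
from fit import *
def tri(uvt,uvs):
    def r(X): return np.concatenate([proj(P["t"],X)[0]-uvt,proj(P["s"],X)[0]-uvs])
    s=least_squares(r,[650,28,112]);return s.x,np.abs(s.fun).max()
x=np.array([650.6,27.2,111.2,-.088,.292])
def model(x,k=42):
    cx,cy,cz,yaw,ti=x[:5]
    ex=np.array([np.cos(yaw)*np.cos(ti),np.sin(yaw)*np.cos(ti),np.sin(ti)]);ey=np.array([-np.sin(yaw),np.cos(yaw),0])
    c=np.array([cx,cy,cz]);return np.array([c+k*(a*ex+b*ey) for a,b in [(1,1),(1,-1),(-1,-1),(-1,1)]])
uv={}
for k in "ts":
    g=np.array(P[k]["color"]).min(2).astype(float); L=np.percentile(g[140:178,250:290],85) if k=="t" else 214
    W=np.clip(L-12-g,0,None); out=[]
    for b in proj(P[k],model(x,33.5)):
        c=b.copy()
        for _ in range(8):
            yy,xx=np.mgrid[0:g.shape[0],0:g.shape[1]]
            w=W*np.exp(-((xx-c[0])**2+(yy-c[1])**2)/(2*1.3**2))*(np.hypot(xx-c[0],yy-c[1])<2.6)
            c=np.array([(w*xx).sum(),(w*yy).sum()])/w.sum()
        out.append(c)
    uv[k]=np.array(out); print(k,np.round(uv[k],2).tolist())
Q=np.array([tri(a,b)[0] for a,b in zip(uv["t"],uv["s"])]);print(np.round(Q,1),[round(tri(a,b)[1],2) for a,b in zip(uv["t"],uv["s"])])
c=Q.mean(0);U=np.linalg.svd(Q-c);n=U[2][2]*np.sign(U[2][2][2]);print(c,n,"tilt",np.arccos(n[2]),"yawdir",np.arctan2(-n[1],-n[0]),"rms",U[1])
# square-model fit on bolts
def r(y): 
    q=model(y,y[5]); return np.concatenate([(proj(P[k],q)-uv[k]-(y[6:8] if k=="s" else y[8:10])).ravel() for k in "ts"]+[np.array(y[6:10])*.5])
s=least_squares(r,list(x)+[33.5,0,0,0,0]);print(np.round(s.x,3),np.round(s.fun,2))
J=np.linalg.inv(s.jac.T@s.jac);print("sd@.2px",np.round(.2*np.sqrt(np.diag(J)),3))
E
python3 face2.py
```

```text
t [[258.43, 147.86], [282.25, 149.82], [280.47, 173.35], [257.03, 171.51]]
s [[248.27, 246.37], [237.35, 226.23], [259.03, 220.66], [269.43, 240.66]]
[[685.   59.  122.8]
 [678.2 -10.3 129.1]
 [612.4  -3.4 111.5]
 [619.9  64.9 101.9]] [np.float64(0.5), np.float64(0.07), np.float64(0.47), np.float64(0.7)]
[648.86779027  27.52619091 116.32373624] [-0.26720391  0.13878209  0.95359404] tilt 0.3058410851022721 yawdir -0.47903621996914114 rms [70.0860207  67.98808712  1.78143814]
[ 6.49041e+02  2.75550e+01  1.14977e+02 -9.70000e-02  3.04000e-01
  3.49010e+01 -3.89000e-01  1.99000e-01 -2.77000e-01  3.24000e-01] [-0.14 -0.35  0.35 -0.29  0.17  0.44 -0.45  0.28 -0.32 -0.62  0.35  0.55
 -0.11  0.85 -0.02 -0.73 -0.19  0.1  -0.14  0.16]
sd@.2px [0.855 1.025 2.488 0.005 0.014 0.173 0.296 0.395 0.36  0.34 ]
```

```bash
cat >reader.py <<'E'
from fit import *
from cell import get_image,nets
boxes={"t":(335,182,42,46),"s":(228,142,42,50)}
meas={}
for k,n in (("t","top"),("s","scene")):
    p=get_image(n);P[k]=p
    pickle.dump(p,open(n+"1.pkl","wb"))
    best=None
    for d in nets.cut_out(p,"reader_grip"):
        m=d["pixels"];yy,xx=np.nonzero(m);c=(xx.mean(),yy.mean());print(k,d["conf"],c,m.sum())
        e=proj(p,[525,-229,55])[0]
        if np.hypot(c[0]-e[0],c[1]-e[1])<10: best=m if best is None else best
    if best is None: raise SystemExit("none")
    u,v,w,h=boxes[k];meas[k]=best[v:v+h,u:u+w].astype(float)
pickle.dump(meas,open("rmeas.pkl","wb"))
def hulls(x):
    cx,cy,yaw=x[:3]; ex=np.array([np.cos(yaw),np.sin(yaw),0]);ey=np.array([-np.sin(yaw),np.cos(yaw),0])
    H=[]
    for a,b,z0,z1 in [(30,30,0,8),(28,28,0,46),(23,17,46,120)]:
        H.append(np.array([[cx,cy,z]+i*a*ex+j*b*ey for i in(-1,1) for j in (-1,1) for z in(z0,z1)]))
    return H
def rend(p,x,box,off):
    u0,v0,w,h=box;m=np.zeros((h*SS,w*SS),np.uint8)
    for q in hulls(x):
        uv=(proj(p,q)+off-[u0,v0]+.5)*SS
        hh=cv2.convexHull(uv.astype(np.float32))[:,0]
        cv2.fillConvexPoly(m,np.round((hh-.5)*16).astype(np.int32),255,shift=4)
    return gaussian_filter(cv2.resize(m,(w,h),interpolation=cv2.INTER_AREA)/255.,.6)
def fitr(x0,ro):
    st=np.array([1,1,.03,.3,.3,.3,.3]);reg=np.array([.01,.01,0,ro,ro,ro,ro])
    M={k:gaussian_filter(meas[k],.5) for k in meas}
    res=lambda x:np.concatenate([(rend(P[k],x,boxes[k],x[3:5] if k=="t" else x[5:7])-M[k]).ravel() for k in boxes]+[(x-x0)*reg])
    return least_squares(res,x0,x_scale=st,jac=lambda x:np.stack([(res(x+d)-res(x-d))/(2*d.max()) for d in np.diag(st)],1))
if __name__=="__main__":
  for ro in (100,1):
    for y0 in (-.2,.1):
        s=fitr(np.array([525,-229,y0,0,0,0,0.]),ro);print(np.round(s.x,3),round(s.cost,2))
  s=fitr(np.array([525,-229,-.2,0,0,0,0.]),100)
  ims=[]
  for k,(u,v,w,h) in boxes.items():
    c=cv2.resize(np.array(P[k]["color"])[v:v+h,u:u+w],None,fx=9,fy=9,interpolation=0)
    for q in hulls(s.x):
        hh=cv2.convexHull(((proj(P[k],q)-[u,v]+.5)*9).astype(np.int32));cv2.polylines(c,[hh],True,(0,0,255),1)
    ims.append(cv2.copyMakeBorder(c,0,460-c.shape[0],0,390-c.shape[1],0))
  cv2.imwrite("pics/ov2.png",np.hstack(ims))
E
python3 reader.py
```

```text
t 0.96 (np.float64(356.16079295154185), np.float64(205.38105726872246)) 454
t 0.87 (np.float64(394.15547024952014), np.float64(194.2898272552783)) 521
s 0.93 (np.float64(246.44224422442244), np.float64(167.8927392739274)) 606
s 0.69 (np.float64(220.77933450087565), np.float64(149.12784588441332)) 571
[ 5.24792e+02 -2.31816e+02 -2.22000e-01  0.00000e+00 -1.00000e-03
  1.00000e-03 -0.00000e+00] 14.72
[ 5.24812e+02 -2.31816e+02 -2.20000e-01  0.00000e+00 -1.00000e-03
  1.00000e-03 -0.00000e+00] 14.69
[ 5.25228e+02 -2.31669e+02 -2.18000e-01  2.96000e-01 -4.34000e-01
  4.01000e-01 -1.55000e-01] 9.87
[ 5.25233e+02 -2.31696e+02 -2.18000e-01  2.85000e-01 -4.36000e-01
  4.10000e-01 -1.55000e-01] 9.86
```

View pics/ov2.png

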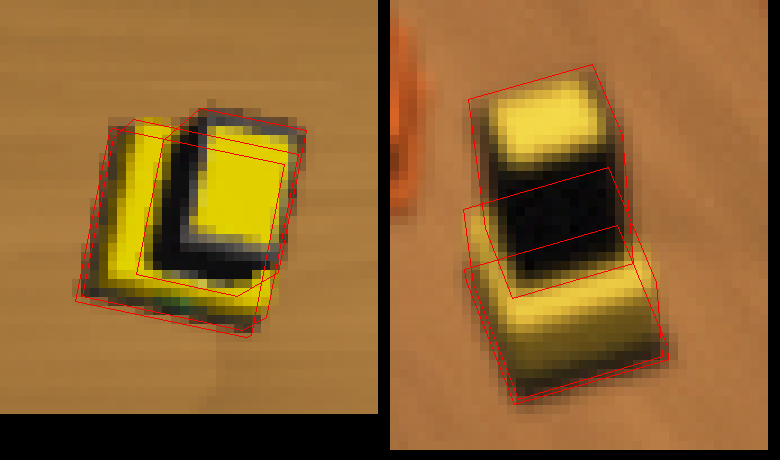

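```bash
cat >plan.py <<'E'
import numpy as np
from scipy.spatial.transform import Rotation as Ro
def rpy(a): return Ro.from_euler("xyz",a)
def tool(yaw_x, tilt=0, fyaw=0):
    # tool x at heading yaw_x, tool y down, then tilted so that fingers = -normal (normal leans to -x' of fyaw)
    x=np.array([np.cos(yaw_x),np.sin(yaw_x),0]);y=np.array([0,0,-1.]);z=np.cross(x,y)
    R=Ro.from_matrix(np.stack([x,y,z],1))
    ax=np.array([-np.sin(fyaw),np.cos(fyaw),0])
    return Ro.from_rotvec(-tilt*ax)*R
def plan(p0,R0,p1,R1,n,g,dec=2,show=True):
    """straight line; rows rounded; forward simulated"""
    p=np.array(p0,float);R=R0;rows=[]
    dR=(R1*R0.inv()).as_rotvec()
    for i in range(1,n+1):
        a=i/n
        pt=np.array(p0)+a*(np.array(p1)-p0);Rt=Ro.from_rotvec(a*dR)*R0
        d=R.inv().apply(pt-p)/50;w=(R.inv()*Rt).as_rotvec()/.12
        r=np.round(np.r_[d,w],dec);rows.append(r)
        p=p+R.apply(r[:3]*50);R=R*Ro.from_rotvec(r[3:]*.12)
    print("; ".join(" ".join(f"{v:g}" for v in r)+f" {g:g}" for r in rows))
    print("end",np.round(p,2),"rot err",np.round((R1.inv()*R).as_rotvec(),4),"max",np.abs(rows).max())
    return p,R
E
python3 - <<'E'
from plan import *
R0=tool(-1.198)
print(np.round((rpy([-1.5708317,.00188971,-1.19797198]).inv()*R0).as_rotvec(),4))
R1=tool(-1.786)
p,R=plan([236.8,-605.4,199],R0,[525.5,-230.5,180],R1,16,1)
plan(p,R,[525.5,-230.5,65],R1,6,1)
E
```

```text
[ 0.      0.     -0.0019]
-0.3 0.02 0.51 0 0.31 0 1; -0.33 0.03 0.49 0 0.3 0 1; -0.34 0.02 0.48 0 0.31 0 1; -0.36 0.02 0.47 0 0.31 0 1; -0.38 0.03 0.46 0 0.3 0 1; -0.39 0.02 0.44 0 0.31 0 1; -0.41 0.03 0.43 0 0.3 0 1; -0.42 0.02 0.41 0 0.31 0 1; -0.44 0.02 0.4 0 0.31 0 1; -0.45 0.03 0.38 0 0.3 0 1; -0.47 0.02 0.36 0 0.31 0 1; -0.48 0.03 0.35 0 0.31 0 1; -0.49 0.02 0.33 0 0.3 0 1; -0.51 0.02 0.31 0 0.31 0 1; -0.51 0.03 0.29 0 0.3 0 1; -0.53 0.02 0.27 0 0.31 0 1
end [ 525.46 -230.25  180.  ] rot err [-0. -0. -0.] max 0.53
0 0.38 0 0 0 0 1; 0 0.39 0 0 0 0 1; 0 0.38 0 0 0 0 1; 0 0.38 0 0 0 0 1; 0 0.39 0 0 0 0 1; 0 0.38 0 0 0 0 1
end [ 525.46 -230.25   65.  ] rot err [-0. -0. -0.] max 0.39
```

>>> {"op": "step_arm", "data": {
  "moves": "-0.3 0.02 0.51 0 0.31 0 1; -0.33 0.03 0.49 0 0.3 0 1; -0.34 0.02 0.48 0 0.31 0 1; -0.36 0.02 0.47 0 0.31 0 1; -0.38 0.03 0.46 0 0.3 0 1; -0.39 0.02 0.44 0 0.31 0 1; -0.41 0.03 0.43 0 0.3 0 1; -0.42 0.02 0.41 0 0.31 0 1; -0.44 0.02 0.4 0 0.31 0 1; -0.45 0.03 0.38 0 0.3 0 1; -0.47 0.02 0.36 0 0.31 0 1; -0.48 0.03 0.35 0 0.31 0 1; -0.49 0.02 0.33 0 0.3 0 1; -0.51 0.02 0.31 0 0.31 0 1; -0.51 0.03 0.29 0 0.3 0 1; -0.53 0.02 0.27 0 0.31 0 1; 0 0 0 0 0 0 1; 0 0 0 0 0 0 1; 0 0 0 0 0 0 1"
}}

```text
clock: 3.1
eef_pos: [524.7, -231.5, 180.1]
tool_rot: [-1.571, -0.001, -1.787]
force: [-0.6, -0.6, 0.8]
width: 85.6
```

```bash
python3 - <<'E'
from cell import get_image
from h import *
a=[]
for n,b in (("top",(316,160,100,80)),("scene",(190,105,100,80))):
    p=get_image(n);pickle.dump(p,open(n+"2.pkl","wb"));u,v,w,h=b
    a.append(cv2.resize(np.array(p["color"])[v:v+h,u:u+w],(400,320),interpolation=cv2.INTER_CUBIC))
cv2.imwrite("pics/g1.png",np.hstack(a))
E
```

```text
(no output)
```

View pics/g1.png

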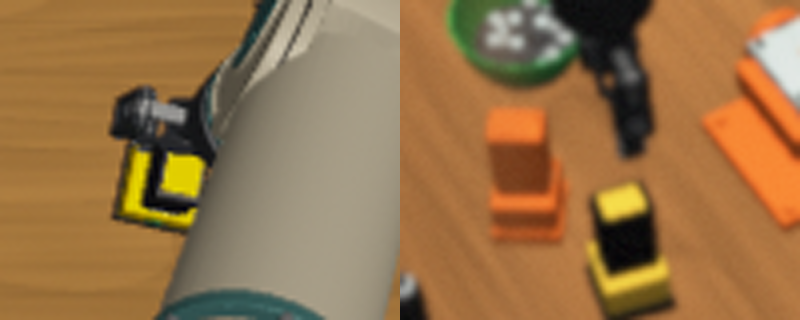

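```bash
python3 - <<'E'
from h import *
for n in("top","scene"):
    p=pickle.load(open(n+"2.pkl","rb"))
    y=np.array([np.sin(.215),np.cos(.215),0]);c=np.array([524.7,-231.5,180])
    print(n,np.round(proj(p,[c,c+43*y,c-43*y,c+57*y+[0,0,10]]),1).tolist())
E
```

```text
top [[364.9, 199.8], [349.2, 196.7], [380.5, 203.0], [344.7, 195.1]]
scene [[243.5, 142.3], [247.9, 152.6], [239.3, 132.3], [249.2, 153.9]]
```

>>> {"op": "step_arm", "data": {
  "moves": "0 0.4 0 0 0 0 1; 0 0.4 0 0 0 0 1; 0 0.4 0 0 0 0 1; 0 0.4 0 0 0 0 1; 0 0.4 0 0 0 0 1; 0 0.3 0 0 0 0 1; 0 0 0 0 0 0 1; 0 0 0 0 0 0 1"
}}

```text
clock: 4.0
eef_pos: [525.2, -231.1, 65.3]
tool_rot: [-1.571, -0.0, -1.787]
force: [-0.4, -0.3, 0.2]
width: 85.4
```

```bash
python3 - <<'E'
from cell import get_image
from h import *
a=[]
for n,b in (("top",(316,160,100,80)),("scene",(190,105,100,80))):
    p=get_image(n);pickle.dump(p,open(n+"2.pkl","wb"));u,v,w,h=b
    a.append(cv2.resize(np.array(p["color"])[v:v+h,u:u+w],(400,320),interpolation=cv2.INTER_CUBIC))
cv2.imwrite("pics/g2.png",np.hstack(a))
E
```

```text
(no output)
```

View pics/g2.png

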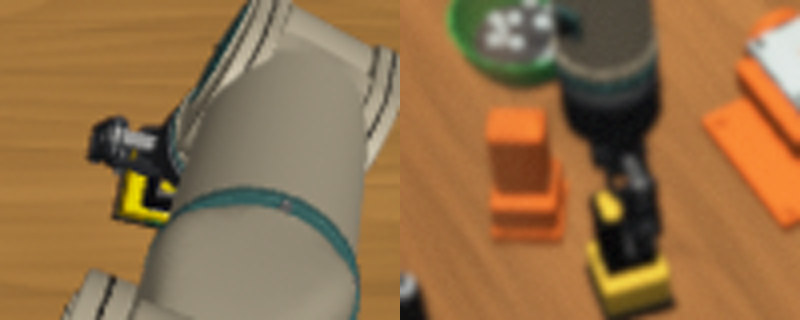

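>>> {"op": "step_arm", "data": {
  "moves": "0 0 0 0 0 0 0; 0 0 0 0 0 0 0; 0 0 0 0 0 0 0; 0 0 0 0 0 0 0; 0 0 0 0 0 0 0; 0 0 0 0 0 0 0; 0 0 0 0 0 0 0; 0 0 0 0 0 0 0; 0 0 0 0 0 0 0; 0 0 0 0 0 0 0"
}}

```text
clock: 5.1
eef_pos: [526.0, -230.3, 65.6]
tool_rot: [-1.57, -0.0, -1.786]
force: [0.1, 1.1, 6.3]
width: 33.1
```

```bash
python3 - <<'E'
from plan import *
R0=tool(-1.786);R1=tool(-1.659)
p=[526,-230.3,65.6]
p,R=plan(p,R0,[526,-230.3,225],R0,8,0)
p,R=plan(p,R,[511,316,225],R1,18,0)
E
```

```text
0 -0.4 0 0 0 0 0; 0 -0.4 0 0 0 0 0; 0 -0.4 0 0 0 0 0; 0 -0.39 0 0 0 0 0; 0 -0.4 0 0 0 0 0; 0 -0.4 0 0 0 0 0; 0 -0.4 0 0 0 0 0; 0 -0.4 0 0 0 0 0
end [ 526.  -230.3  225.1] rot err [0. 0. 0.] max 0.4
-0.59 0 -0.15 0 -0.06 0 0; -0.59 0 -0.14 0 -0.06 0 0; -0.59 0 -0.13 0 -0.06 0 0; -0.59 0 -0.14 0 -0.06 0 0; -0.6 0 -0.13 0 -0.05 0 0; -0.59 0 -0.12 0 -0.06 0 0; -0.6 0 -0.12 0 -0.06 0 0; -0.59 0 -0.12 0 -0.06 0 0; -0.6 0 -0.11 0 -0.06 0 0; -0.6 0 -0.11 0 -0.06 0 0; -0.59 0 -0.1 0 -0.06 0 0; -0.6 0 -0.1 0 -0.06 0 0; -0.6 0 -0.1 0 -0.05 0 0; -0.6 0 -0.09 0 -0.06 0 0; -0.6 0 -0.09 0 -0.06 0 0; -0.61 0 -0.08 0 -0.06 0 0; -0.6 0 -0.08 0 -0.06 0 0; -0.6 0 -0.07 0 -0.06 0 0
end [511.19 315.92 225.1 ] rot err [ 0.     -0.0002  0.    ] max 0.61
```

>>> {"op": "step_arm", "data": {
  "moves": "0 -0.2 0 0 0 0 0; 0 -0.4 0 0 0 0 0; 0 -0.4 0 0 0 0 0; 0 -0.4 0 0 0 0 0; 0 -0.4 0 0 0 0 0; 0 -0.4 0 0 0 0 0; 0 -0.5 0 0 0 0 0; 0 -0.5 0 0 0 0 0; 0 0 0 0 0 0 0; 0 0 0 0 0 0 0"
}}

```text
clock: 6.1
eef_pos: [524.9, -229.9, 224.7]
tool_rot: [-1.572, 0.0, -1.786]
force: [-1.1, 0.9, -2.8]
width: 32.9
```

>>> {"op": "step_arm", "data": {
  "moves": "-0.59 0 -0.15 0 -0.06 0 0; -0.59 0 -0.14 0 -0.06 0 0; -0.59 0 -0.13 0 -0.06 0 0; -0.59 0 -0.14 0 -0.06 0 0; -0.6 0 -0.13 0 -0.05 0 0; -0.59 0 -0.12 0 -0.06 0 0; -0.6 0 -0.12 0 -0.06 0 0; -0.59 0 -0.12 0 -0.06 0 0; -0.6 0 -0.11 0 -0.06 0 0; -0.6 0 -0.11 0 -0.06 0 0; -0.59 0 -0.1 0 -0.06 0 0; -0.6 0 -0.1 0 -0.06 0 0; -0.6 0 -0.1 0 -0.05 0 0; -0.6 0 -0.09 0 -0.06 0 0; -0.6 0 -0.09 0 -0.06 0 0; -0.61 0 -0.08 0 -0.06 0 0; -0.6 0 -0.08 0 -0.06 0 0; -0.6 0 -0.07 0 -0.06 0 0; 0 0 0 0 0 0 0; 0 0 0 0 0 0 0"
}}

```text
clock: 8.1
eef_pos: [509.1, 315.8, 222.9]
tool_rot: [-1.574, -0.003, -1.657]
force: [-0.5, -0.7, -2.5]
width: 32.3
```

```bash
python3 - <<'E'
from cell import get_image,nets,ctrl
from h import *
a=[]
for n in ("top","scene"):
    p=get_image(n);pickle.dump(p,open(n+"3.pkl","wb"))
    for t in ("reader_grip","reader_nose","label"): print(n,t,[(round(d["conf"],2),np.round(d["position"]).tolist()) for d in nets.place_of(p,t)[:3]])
    u,v=np.clip(proj(p,[511,316,150])[0]-[50,40],0,[460,340]).astype(int);print(u,v)
    a.append(cv2.resize(np.array(p["color"])[v:v+80,u:u+100],(400,320),interpolation=cv2.INTER_CUBIC))
cv2.imwrite("pics/g3.png",np.hstack(a));print(ctrl.read_state()["clock"])
E
```

```text
top reader_grip [(0.92, [507.0, 319.0, 247.0]), (0.88, [560.0, -342.0, 83.0])]
top reader_nose [(0.58, [509.0, 317.0, 156.0]), (0.58, [559.0, -347.0, -1.0])]
top label [(0.61, [508.0, 317.0, 2.0])]
115 168
scene reader_grip [(0.86, [563.0, -342.0, 89.0]), (0.62, [512.0, 315.0, 243.0])]
scene reader_nose [(0.93, [558.0, -345.0, -1.0]), (0.92, [513.0, 313.0, 157.0])]
scene label [(0.84, [510.0, 320.0, 7.0])]
303 241
8.5
```

View pics/g3.png

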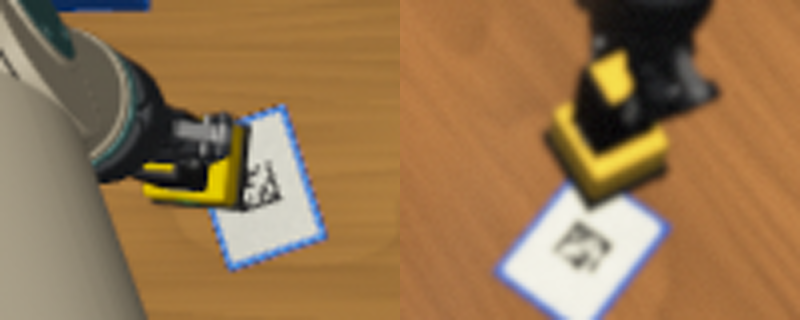

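```bash
python3 - <<'E'
from h import *
for n,b in(("top",(155,188,50,54)),("scene",(320,275,60,55))):
    p=pickle.load(open(n+"0.pkl","rb"));c=np.array(p["color"]).astype(int)
    m=(c[...,0]-c[...,2]>-5); u,v,w,h=b; mm=np.zeros(m.shape,np.uint8);mm[v:v+h,u:u+w]=m[v:v+h,u:u+w]
    mm=cv2.morphologyEx(mm,cv2.MORPH_CLOSE,np.ones((7,7),np.uint8))
    nn,l,st,ce=cv2.connectedComponentsWithStats(mm);i=1+st[1:,4].argmax()
    r=cv2.minAreaRect(np.argwhere(l==i)[:,::-1].astype(np.float32));print(n,st[i],ce[i],r,unproj(p,ce[i],4),unproj(p,r[0],4))
E
```

```text
top [161 194  36  42 363] [178.815427   214.93663912] ((178.64999389648438, 214.4499969482422), (35.417503356933594, 26.246902465820312), 71.56504821777344) [[507.89322227 310.64309354   4.        ]] [[509.4089025  311.17052916   4.        ]]
scene [326 282  45  44 411] [348.00243309 303.78832117] ((348.0, 303.0000305175781), (29.034969329833984, 37.252410888671875), 38.04703903198242) [[511.39337351 317.11100506   4.        ]] [[509.96083228 315.15861889   4.        ]]
```

>>> {"op": "step_arm", "data": {
  "moves": "0.03 0.3 0.02 0 0 0 0; 0 0.4 0 0 0 0 0; 0 0.4 0 0 0 0 0; 0 0.24 0 0 0 0 0; 0 0.1 0 0 0 0 0; 0 0 0 0 0 0 0; 0 0 0 0 0 0 0; 0 0 0 0 0 0 0"
}}

```text
clock: 9.3
eef_pos: [512.2, 314.8, 154.0]
tool_rot: [-1.569, 0.001, -1.659]
force: [0.2, 0.1, -2.9]
width: 32.9
```

```bash
python3 - <<'E'
from cell import get_image,nets,ctrl
from h import *
a=[]
for n in ("top","scene"):
    p=get_image(n);pickle.dump(p,open(n+"4.pkl","wb"))
    for t in ("reader_nose","label"): print(n,t,[(round(d["conf"],2),np.round(d["position"]).tolist()) for d in nets.place_of(p,t)[:3]])
    u,v=np.clip(proj(p,[511,316,110])[0]-[50,40],0,[460,340]).astype(int);print(u,v)
    a.append(cv2.resize(np.array(p["color"])[v:v+80,u:u+100],(400,320),interpolation=cv2.INTER_CUBIC))
cv2.imwrite("pics/g4.png",np.hstack(a));print(ctrl.read_state())
E
```

```text
top reader_nose [(0.81, [561.0, -347.0, -4.0])]
top label [(0.92, [510.0, 313.0, 7.0]), (0.64, [651.0, 30.0, 114.0])]
118 170
scene reader_nose [(0.95, [556.0, -348.0, -2.0]), (0.65, [512.0, 315.0, 86.0])]
scene label [(0.65, [516.0, 315.0, 6.0])]
301 248
{'clock': 9.6, 'qpos': array([-0.66601949,  0.61065976,  0.10819995,  1.71204351, -0.08454568,
        0.82292854, -2.17855216]), 'qd': array([-0.00082271,  0.00237074,  0.00016077,  0.00288558,  0.00114488,
        0.00272865, -0.00047707]), 'tau': array([ 2.37029897e-03, -5.44048440e+01,  2.19209701e+00, -1.76544893e+01,
        1.12087218e-02, -5.11618360e-03, -8.79504341e-06]), 'eef_pos': array([511.61979671, 314.49219948, 153.31978194]), 'tool_rot': array([-1.57039833e+00,  2.97401639e-04, -1.65883176e+00]), 'force': array([ 0.27606385,  0.15600347, -2.07785466]), 'torque': array([-0.03444176,  0.0020318 ,  0.01511521]), 'width': 32.75031608270372}
```

View pics/g4.png

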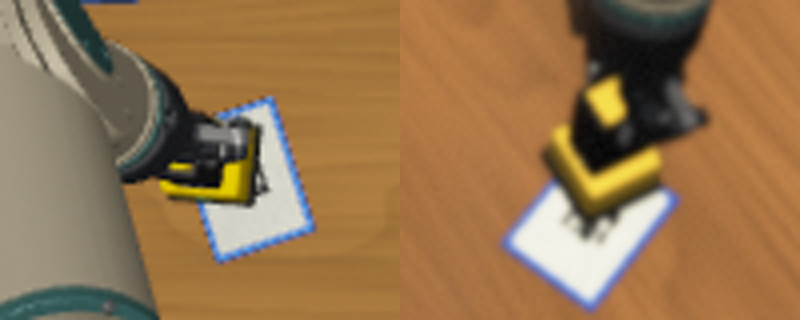

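```bash
cat >ovr.py <<'E'
from h import *
from plan import tool
def boxes3(nose,R):  # R: tool Rotation; reader z=-tool y, reader y=-tool x (heading -pi/2 => -y)
    M=R.as_matrix();ez=-M[:,1];ey=-M[:,0];ex=np.cross(ey,ez)
    return [np.array([nose+z*ez+i*a*ex+j*b*ey for i in(-1,1) for j in(-1,1) for z in(z0,z1)]) for a,b,z0,z1 in [(30,30,0,8),(28,28,0,46),(23,17,46,120)]]
def draw(files,nose,R,ctr,name,sz=(60,48),ex=[]):
    ims=[]
    for f in files:
        p=pickle.load(open(f,"rb")) if isinstance(f,str) else f;u,v=(proj(p,ctr)[0]-np.array(sz)/2).astype(int);K=6.5
        c=np.array(p["color"])[v:v+sz[1],u:u+sz[0]];c=cv2.resize(c,None,fx=K,fy=K,interpolation=cv2.INTER_NEAREST)
        for q in boxes3(np.array(nose,float),R)+ex:
            hh=cv2.convexHull(np.round((proj(p,q)-[u,v]+.5)*K).astype(np.int32));cv2.polylines(c,[hh],True,(0,0,255),1)
        ims.append(c)
    cv2.imwrite(name,np.hstack(ims))
E
python3 - <<'E'
from ovr import *
lab=np.array([[510+16*np.cos(a),314+16*np.sin(a),5] for a in np.linspace(0,6.28,20)])
draw(["top4.pkl","scene4.pkl"],[511.8,314.5,87.5],tool(-1.659),[511,315,90],"pics/ov4.png",ex=[lab])
E
```

```text
(no output)
```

View pics/ov4.png

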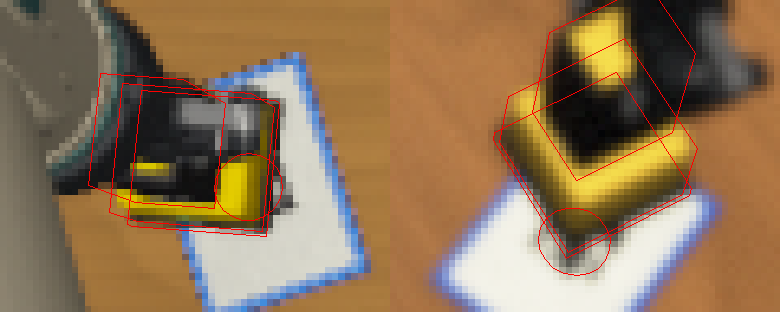

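>>> {"op": "step_arm", "data": {
  "moves": "0 0.05 -0.03 0 0 0 0; 0 0 0 0 0 0 0; 0 0 0 0 0 0 0; 0 0 0 0 0 0 0; 0 0 0 0 0 0 0; 0 0 0 0 0 0 0; 0 0 0 0 0 0 0; 0 0 0 0 0 0 0; 0 0 0 0 0 0 0; 0 0 0 0 0 0 0; 0 0 0 0 0 0 0; 0 0 0 0 0 0 0; 0 0 0 0 0 0 0; 0 0 0 0 0 0 0; 0 0 0 0 0 0 0; 0 0 0 0 0 0 0"
}}

```text
clock: 11.2
eef_pos: [510.0, 314.5, 150.5]
tool_rot: [-1.571, -0.0, -1.659]
force: [-0.4, -0.2, -2.5]
width: 32.8
```

```bash
python3 - <<'E'
from cell import ctrl
from plan import *
s=ctrl.read_state();print(s["eef_pos"],s["tool_rot"],s["force"])
R0=rpy(s["tool_rot"]);R0=tool(-1.659)
y=-.088;t=.295;n=np.array([-np.sin(t)*np.cos(y),-np.sin(t)*np.sin(y),np.cos(t)]);print("n",n)
R1=tool(y-np.pi/2,t,y);print(np.round(R1.as_matrix(),3))
f=np.array([651,28,112.5])
print("contact TCP",f+66*n)
E
```

```text
[509.9947609  314.54708378 150.50595516] [-1.57082563e+00 -3.08887345e-05 -1.65887111e+00] [-0.43656408 -0.18278601 -2.4806298 ]
n [-0.28961483  0.0255521   0.95680214]
[[-0.088  0.29   0.953]
 [-0.996 -0.026 -0.084]
 [-0.    -0.957  0.291]]
contact TCP [631.88542111  29.68643845 175.64894139]
```

```bash
python3 - <<'E'
from plan import *
R0=tool(-1.659)
y=-.088;t=.295;n=np.array([-np.sin(t)*np.cos(y),-np.sin(t)*np.sin(y),np.cos(t)])
R1=tool(y-np.pi/2,t,y)
f=np.array([651,28,112.5])
p,R=plan([510,314.5,150.5],R0,[510,314.5,240],R0,4,0)
p,R=plan(p,R,f+116*n,R1,14,0)
E
```

```text
0 -0.45 0 0 0 0 0; 0 -0.44 0 0 0 0 0; 0 -0.45 0 0 0 0 0; 0 -0.45 0 0 0 0 0
end [510.  314.5 240. ] rot err [0. 0. 0.] max 0.45
0.39 0.02 0.19 0.18 -0 0 0; 0.39 0.03 0.19 0.17 -0 0 0; 0.39 0.03 0.18 0.18 -0 0 0; 0.39 0.04 0.19 0.17 -0 0 0; 0.39 0.04 0.19 0.18 -0 0 0; 0.39 0.04 0.18 0.17 -0 0 0; 0.39 0.05 0.19 0.18 -0 0 0; 0.39 0.05 0.18 0.17 -0 0 0; 0.39 0.05 0.18 0.18 -0 0 0; 0.39 0.06 0.18 0.18 -0 0 0; 0.39 0.06 0.18 0.17 -0 0 0; 0.39 0.07 0.18 0.18 -0 0 0; 0.39 0.07 0.17 0.17 -0 0 0; 0.39 0.07 0.18 0.18 -0 0 0
end [617.34  30.94 223.73] rot err [ 0.0002  0.0002 -0.0001] max 0.39
```

>>> {"op": "step_arm", "data": {
  "moves": "0 -0.45 0 0 0 0 0; 0 -0.45 0 0 0 0 0; 0 -0.45 0 0 0 0 0; 0 -0.45 0 0 0 0 0; 0.39 0.02 0.19 0.18 0 0 0; 0.39 0.03 0.19 0.17 0 0 0; 0.39 0.03 0.18 0.18 0 0 0; 0.39 0.04 0.19 0.17 0 0 0; 0.39 0.04 0.19 0.18 0 0 0; 0.39 0.04 0.18 0.17 0 0 0; 0.39 0.05 0.19 0.18 0 0 0; 0.39 0.05 0.18 0.17 0 0 0; 0.39 0.05 0.18 0.18 0 0 0; 0.39 0.06 0.18 0.18 0 0 0; 0.39 0.06 0.18 0.17 0 0 0; 0.39 0.07 0.18 0.18 0 0 0; 0.39 0.07 0.17 0.17 0 0 0; 0.39 0.07 0.18 0.18 0 0 0; 0 0 0 0 0 0 0; 0 0 0 0 0 0 0"
}}

```text
clock: 13.2
eef_pos: [616.9, 30.9, 224.1]
tool_rot: [-1.277, 0.0, -1.66]
force: [0.7, 0.6, -2.2]
width: 32.8
```

```bash
python3 - <<'E'
from cell import ctrl,get_image,nets
from ovr import *
from plan import *
fs=[]
for n in("top","scene"):
    p=get_image(n);pickle.dump(p,open(n+"5.pkl","wb"))
    for t in("face","reader_nose","reader_grip"): print(n,t,[(round(d["conf"],2),np.round(d["position"]).tolist()) for d in nets.place_of(p,t)[:3]])
s=ctrl.read_state();print(s["eef_pos"],s["tool_rot"],s["force"],s["torque"],s["clock"])
R=rpy(s["tool_rot"]);nose=s["eef_pos"]+66*R.as_matrix()[:,1]
y=-.088;t=.295
exv=np.array([np.cos(y)*np.cos(t),np.sin(y)*np.cos(t),np.sin(t)]);eyv=np.array([-np.sin(y),np.cos(y),0])
q=np.array([np.array([651,28,112.5])+42*(a*exv+b*eyv) for a,b in[(1,1),(1,-1),(-1,-1),(-1,1)]])
draw(["top5.pkl","scene5.pkl"],nose,R,[640,28,140],"pics/ov5.png",ex=[q])
print(nose)
E
```

```text
top face [(0.98, [313.0, -279.0, 116.0]), (0.65, [652.0, 31.0, 119.0]), (0.64, [508.0, 310.0, 6.0])]
top reader_nose [(0.61, [634.0, 27.0, 162.0])]
top reader_grip [(0.97, [561.0, -344.0, 84.0]), (0.74, [512.0, 316.0, 5.0]), (0.67, [634.0, 31.0, 162.0])]
scene face [(0.68, [651.0, 28.0, 113.0])]
scene reader_nose [(0.86, [555.0, -347.0, -4.0]), (0.78, [635.0, 31.0, 160.0])]
scene reader_grip [(0.74, [558.0, -344.0, 87.0]), (0.57, [610.0, 32.0, 241.0])]
[617.37463883  31.67433429 224.27964218] [-1.27562256e+00  1.05980041e-04 -1.65786619e+00] [-0.0888043  -0.41458968 -1.47869498] [ 0.04087103  0.50026754 -0.04556723] 13.6
[636.5022911   30.01138829 161.1340364 ]
```

View pics/ov5.png

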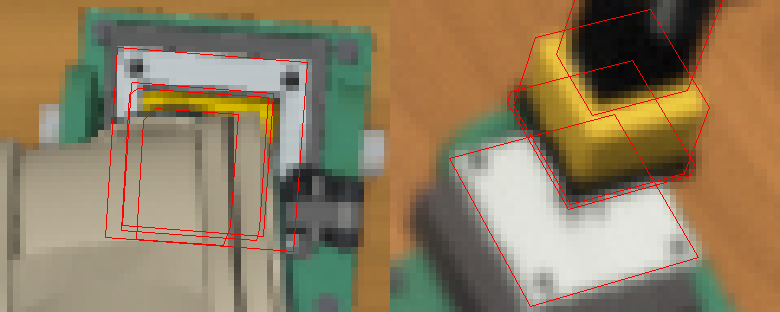

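>>> {"op": "step_arm", "data": {
  "moves": "0 0.2 0 0 0 0 0; 0 0.2 0 0 0 0 0; 0 0.2 0 0 0 0 0; 0 0.16 0 0 0 0 0; 0 0.1 0 0 0 0 0; 0 0 0 0 0 0 0; 0 0 0 0 0 0 0; 0 0 0 0 0 0 0"
}}

```text
clock: 14.4
eef_pos: [630.2, 29.9, 183.6]
tool_rot: [-1.275, 0.0, -1.659]
force: [-0.7, -0.1, -2.8]
width: 32.9
```

```bash
cat >chk.py <<'E'
import sys
from cell import ctrl,get_image,nets
from ovr import *
from plan import *
i=sys.argv[1]
for n in("top","scene"):
    p=get_image(n);pickle.dump(p,open(n+i+".pkl","wb"))
s=ctrl.read_state();print(s["eef_pos"],s["tool_rot"],s["force"],s["torque"],s["clock"],s["width"])
R=rpy(s["tool_rot"]);M=R.as_matrix();nose=s["eef_pos"]+66*M[:,1]
y=-.088;t=.295
exv=np.array([np.cos(y)*np.cos(t),np.sin(y)*np.cos(t),np.sin(t)]);eyv=np.array([-np.sin(y),np.cos(y),0]);n=np.cross(exv,eyv)
f=np.array([651,28,112.5])
print("nose",nose,"rel face x,y,n",np.round([(nose-f)@exv,(nose-f)@eyv,(nose-f)@n],2),"Fn",s["force"]@n,"torque tool",M.T@s["torque"])
q=np.array([f+42*(a*exv+b*eyv) for a,b in[(1,1),(1,-1),(-1,-1),(-1,1)]])
draw(["top"+i+".pkl","scene"+i+".pkl"],nose,R,[640,28,140],"pics/ov"+i+".png",ex=[q])
E
python3 chk.py 6
```

```text
[630.10961665  29.95222297 183.64310818] [-1.27468551e+00  2.60408568e-04 -1.65885898e+00] [ 0.02679687  0.68022153 -2.66303009] [0.07512465 0.55550103 0.00149667] 14.5 33.01278332276647
nose [649.29539888  28.27479383 120.51552316] rel face x,y,n [0.68 0.12 8.17] Fn -2.5383725774739077 torque tool [-0.55995596  0.00628834  0.02524143]
```

View pics/ov6.png

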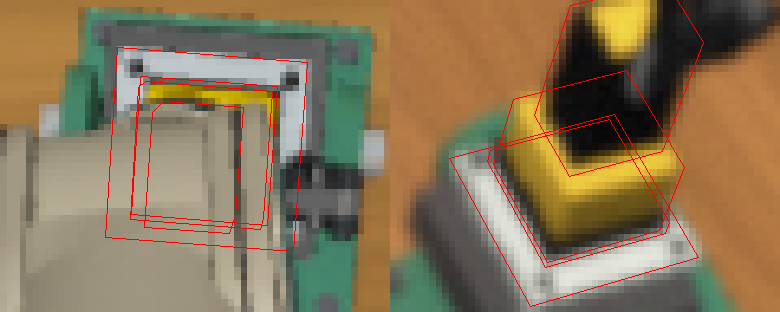

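>>> {"op": "step_arm", "data": {
  "moves": "0 0.04 0 0 0 0 0; 0 0.04 0 0 0 0 0; 0 0 0 0 0 0 0; 0 0 0 0 0 0 0"
}}

```text
clock: 14.9
eef_pos: [631.0, 29.8, 179.2]
tool_rot: [-1.276, -0.0, -1.659]
force: [0.6, -0.3, -2.8]
width: 32.6
```

>>> {"op": "step_arm", "data": {
  "moves": "0 0.04 0 0 0 0 0; 0 0 0 0 0 0 0; 0 0 0 0 0 0 0"
}}

```text
clock: 15.2
eef_pos: [631.7, 29.8, 177.5]
tool_rot: [-1.275, 0.0, -1.659]
force: [-1.7, -0.3, -0.2]
width: 32.5
```

>>> {"op": "step_arm", "data": {
  "moves": "0 0.03 0 0 0 0 0; 0 0 0 0 0 0 0; 0 0 0 0 0 0 0"
}}

```text
clock: 15.5
eef_pos: [632.1, 29.7, 176.1]
tool_rot: [-1.275, 0.0, -1.659]
force: [-1.5, -0.4, 0.6]
width: 33.0
```

```bash
python3 chk.py 7; python3 - <<'E'
from cell import ctrl
for i in range(3): s=ctrl.read_state();print(s["force"],s["torque"],s["clock"])
E
```

```text
[632.13589236  29.74496533 176.0771914 ] [-1.27529844e+00  8.09636838e-05 -1.65882882e+00] [-2.02057408  0.87394871  0.89520754] [-0.00708046  0.55271731  0.00251696] 15.6 32.92256593467298
nose [651.2821829   28.06023397 112.93781193] rel face x,y,n [0.39 0.08 0.34] Fn 1.4640559345804947 torque tool [-0.54995469 -0.01857066 -0.05251538]
[-2.02057408  0.87394871  0.89520754] [-0.00708046  0.55271731  0.00251696] 15.6
[-2.02057408  0.87394871  0.89520754] [-0.00708046  0.55271731  0.00251696] 15.6
[-2.02057408  0.87394871  0.89520754] [-0.00708046  0.55271731  0.00251696] 15.6
```

View pics/ov7.png

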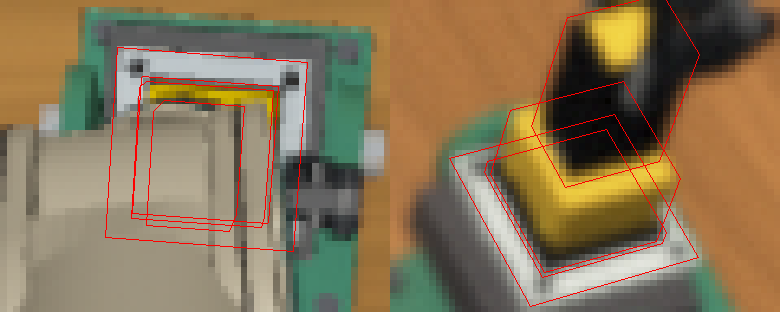

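```bash
python3 - <<'E'
from h import *
a=[]
for i in "67":
    p=pickle.load(open(f"scene{i}.pkl","rb"));a.append(cv2.resize(np.array(p["color"])[205:257,222:274],(390,390),interpolation=cv2.INTER_CUBIC))
cv2.imwrite("pics/z7.png",np.hstack(a))
E
```

```text
(no output)
```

View pics/z7.png

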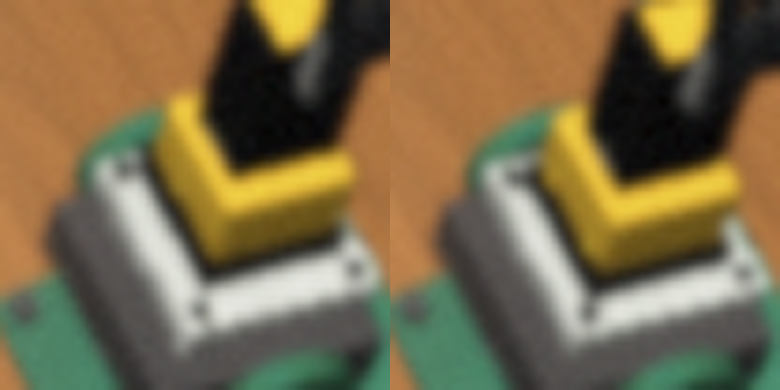

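```bash
cat >inset.py <<'E'
from h import *
import sys
i=sys.argv[1];dx,dy=float(sys.argv[2]),float(sys.argv[3])
p=pickle.load(open(f"scene{i}.pkl","rb"))
y=-.088;t=.295;f=np.array([651,28,112.5])
ex=np.array([np.cos(y)*np.cos(t),np.sin(y)*np.cos(t),np.sin(t)]);ey=np.array([-np.sin(y),np.cos(y),0])
K=11;u,v=222,205
c=cv2.resize(np.array(p["color"])[v:v+52,u:u+56],None,fx=K,fy=K,interpolation=cv2.INTER_CUBIC)
for h,col in((42,(0,0,255)),(30,(255,0,255))):
    q=proj(p,np.array([f+h*(a*ex+b*ey) for a,b in[(1,1),(1,-1),(-1,-1),(-1,1)]]))+[dx,dy]
    cv2.polylines(c,[np.round((q-[u,v]+.5)*K).astype(np.int32)],True,col,1)
cv2.imwrite(f"pics/in{i}.png",c)
E
python3 inset.py 7 0.2 -0.8
```

```text
(no output)
```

View pics/in7.png

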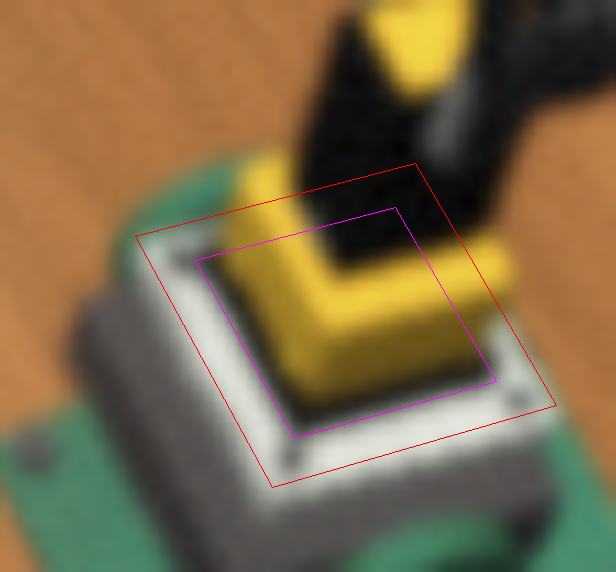

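>>> {"op": "step_arm", "data": {
  "moves": "0 0.02 0 0 0 0 0; 0 0.02 0 0 0 0 0; 0 0.02 0 0 0 0 0; 0 0 0 0 0 0 0; 0 0 0 0 0 0 0; 0 0 0 0 0 0 0"
}}

```text
clock: 16.2
eef_pos: [633.0, 29.7, 173.2]
tool_rot: [-1.275, 0.0, -1.659]
force: [-2.0, -0.1, 2.1]
width: 33.0
```

```bash
python3 chk.py 8; python3 inset.py 8 .2 -.4
```

```text
[633.01390838  29.66168988 173.1619223 ] [-1.27532634e+00  6.86498934e-05 -1.65884576e+00] [-2.03119183 -0.07060045  3.33742444] [-0.01922605  0.53064673  0.03890676] 16.3 32.928814099895234
nose [652.1583473   27.97601466 110.02200658] rel face x,y,n [ 0.39  0.08 -2.71] Fn 3.7797141477210645 torque tool [-0.5269031  -0.0563506  -0.05164362]
```

View pics/in8.png

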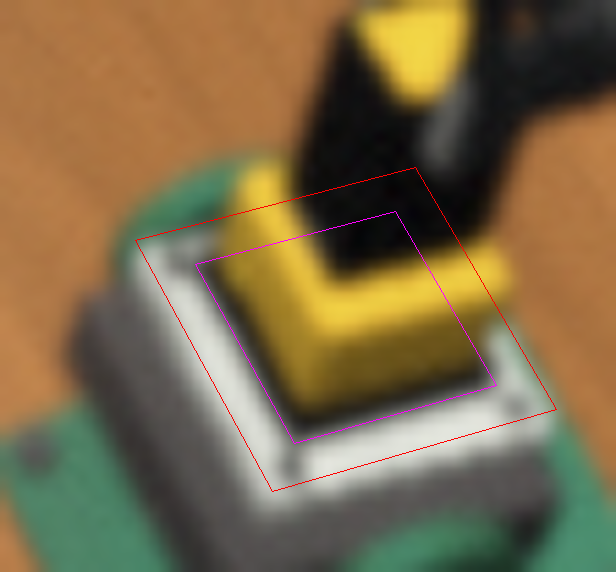

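>>> {"op": "step_arm", "data": {
  "moves": "0 0.02 0 0 0 0 0; 0 0.03 0 0 0 0 0; 0 0 0 0 0 0 0; 0 0 0 0 0 0 0; 0 0 0 0 0 0 0; 0 0 0 0 0 0 0"
}}

```text
clock: 16.9
eef_pos: [633.7, 29.6, 170.8]
tool_rot: [-1.275, 0.0, -1.659]
force: [-2.6, 0.8, 4.0]
width: 32.8
```

```bash
python3 chk.py 9; python3 inset.py 9 .2 -.4; python3 - <<'E'
from cell import ctrl,get_image
from plan import *
F=[];T=[]
for i in range(12):
    get_image("scene");s=ctrl.read_state();F.append(s["force"]);M=rpy(s["tool_rot"]).as_matrix();T.append(M.T@s["torque"])
n=-M[:,1];print(np.mean(F,0),np.mean(F,0)@n,"T",np.mean(T,0),np.std(T,0),s["clock"],s["eef_pos"])
E
```

```text
[633.73926017  29.58969767 170.7560168 ] [-1.27532826e+00  3.42224996e-05 -1.65883117e+00] [-3.1496274   0.90136997  4.3551581 ] [0.03375707 0.51599601 0.00138599] 17.0 32.99805728890852
nose [652.88341151  27.90214702 107.61606398] rel face x,y,n [ 0.38  0.07 -5.22] Fn 5.102235308614876 torque tool [-0.51696579 -0.00472773 -0.01083344]
[-2.67729856  0.3468123   4.31757881] 4.915743532740369 T [-0.48598705  0.01359902 -0.02351211] [0.03377605 0.03169525 0.01668231] 17.6 [633.6794197   29.60866839 170.69948269]
```

View pics/in9.png

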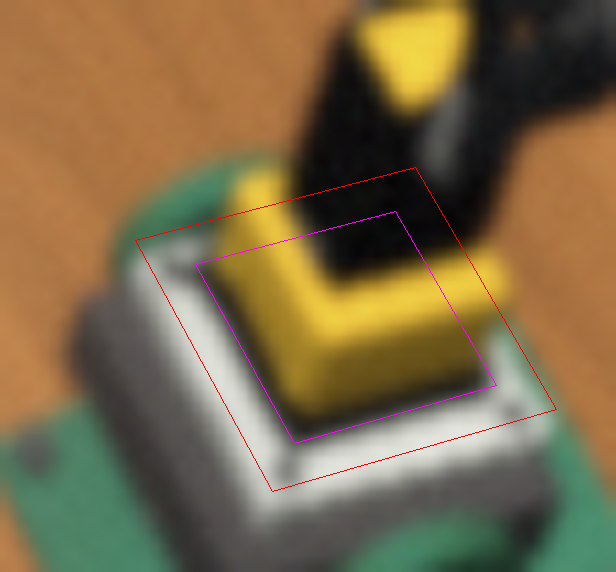

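>>> {"op": "step_arm", "data": {
  "moves": "0 0 -0.013 0.08 0 0 0; 0 0 -0.013 0.09 0 0 0; 0 0 0 0 0 0 0; 0 0 0 0 0 0 0; 0 0 0 0 0 0 0; 0 0 0 0 0 0 0"
}}

```text
clock: 18.2
eef_pos: [632.4, 29.7, 170.3]
tool_rot: [-1.255, 0.0, -1.659]
force: [-2.6, 0.4, 4.6]
width: 32.8
```

```bash
cat >avg.py <<'E'
from cell import ctrl,get_image
from plan import *
F=[];T=[];P=[]
for i in range(14):
    get_image("scene");s=ctrl.read_state();F.append(s["force"]);M=rpy(s["tool_rot"]).as_matrix();T.append(M.T@s["torque"]);P.append(s["eef_pos"])
F=np.mean(F,0);print("F tool",np.round(M.T@F,2),"T",np.round(np.mean(T,0),3),np.round(np.std(T,0)/14**.5,3),s["clock"],np.mean(P,0),s["tool_rot"],s["width"],"nose",np.mean(P,0)+66*M[:,1])
E
python3 avg.py
```

```text
F tool [-0.29 -4.45 -1.25] T [-0.453 -0.006  0.016] [0.008 0.007 0.009] 18.9 [632.42131292  29.71351088 170.28512935] [-1.25512695e+00  2.92700232e-05 -1.65881474e+00] 32.897218578321066 nose [652.83204291  27.91418063 107.54626968]
```

>>> {"op": "step_arm", "data": {
  "moves": "0 0 -0.02 0.125 0 0 0; 0 0 -0.02 0.125 0 0 0; 0 0 0 0 0 0 0; 0 0 0 0 0 0 0; 0 0 0 0 0 0 0; 0 0 0 0 0 0 0"
}}

```text
clock: 19.5
eef_pos: [630.9, 29.9, 169.8]
tool_rot: [-1.225, 0.0, -1.659]
force: [-1.0, 0.1, 3.9]
width: 32.4
```

```bash
python3 avg.py; python3 chk.py 10; python3 inset.py 10 .2 -.4
```

```text
F tool [-0.26 -4.53  1.33] T [-0.146  0.     0.008] [0.018 0.009 0.007] 20.2 [630.78208693  29.86884946 169.79648203] [-1.22477953e+00  8.33277425e-05 -1.65884687e+00] 32.54144333696744 nose [653.07995009  27.90561456 107.70823026]
[630.69941537  29.8611894  169.76991286] [-1.22475799e+00  9.84586379e-05 -1.65887436e+00] [-0.21943262  0.35749692  4.84887897] [ 0.03076904 -0.01958636  0.01416824] 20.3 32.9571444431109
nose [652.9986395   27.89815963 107.68214339] rel face x,y,n [ 0.51  0.07 -5.19] Fn 4.7121035251321794 torque tool [ 0.01680247 -0.00235     0.0352598 ]
```

View pics/in10.png

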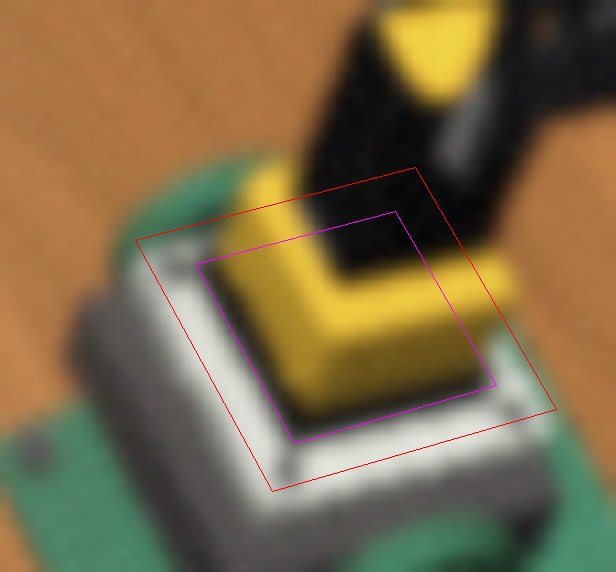

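View pics/ov10.png

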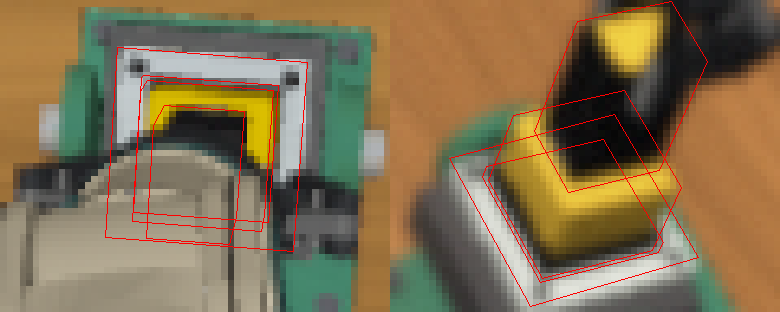

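```bash
python3 avg.py; python3 - <<'E'
from cell import ctrl,get_image
import cv2
s=ctrl.read_state();print(s)
cv2.imwrite("pics/t11.png",get_image("top")["color"])
E
```

```text
F tool [-0.2  -4.53  1.98] T [ 0.046 -0.003  0.023] [0.012 0.009 0.01 ] 21.0 [630.64765929  29.87520639 169.73616041] [-1.22496217e+00  4.68394817e-05 -1.65876295e+00] 32.706315455838016 nose [652.93419242  27.91258257 107.64382152]
{'clock': 21.0, 'qpos': array([-0.24944816,  0.49880959,  0.16042806,  1.98033737, -0.01865716,
        0.32896786, -1.76353036]), 'qd': array([-1.72202444e-03,  1.57514569e-03, -7.12733386e-04,  1.59622292e-03,
        1.35561366e-03, -1.57585618e-04,  1.12303880e-05]), 'tau': array([ 1.17534273e-01, -4.23394346e+01,  2.26635531e+00, -1.38733506e+01,
        8.05897638e-02, -8.63514394e-01,  1.23050922e-04]), 'eef_pos': array([630.60865605,  29.89770111, 169.7120542 ]), 'tool_rot': array([-1.22496217e+00,  4.68394817e-05, -1.65876295e+00]), 'force': array([0.62858065, 0.47706039, 4.9841491 ]), 'torque': array([ 0.04460331, -0.10170219,  0.07531296]), 'width': 32.706315455838016}
```

View pics/t11.png

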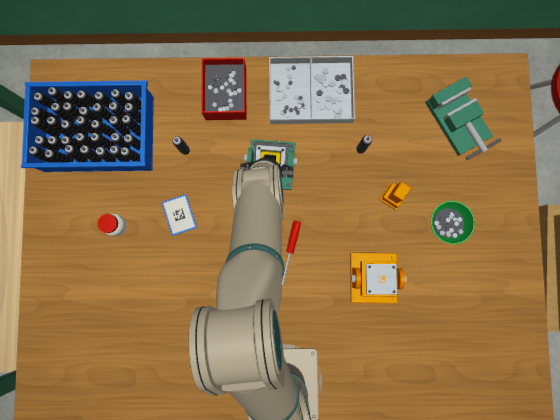

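```bash
cat >trk.py <<'E'
from h import *
from cell import get_image
import sys
if len(sys.argv)>1:
    for n in("scene","top"): pickle.dump(get_image(n),open(n+sys.argv[1]+".pkl","wb"))
import glob,os
from scipy.optimize import least_squares
from scipy.ndimage import map_coordinates,gaussian_filter
def g(i,n): return gaussian_filter(np.array(pickle.load(open(f"{n}{i}.pkl","rb"))["color"]).astype(float),[.6,.6,0])
def shift(A,B,box,affine=False):
    u,v,w,h=box;yy,xx=np.mgrid[v:v+h,u:u+w].astype(float)
    T=A[v:v+h,u:u+w]
    def r(d): return np.concatenate([(map_coordinates(B[...,c],[yy+d[1],xx+d[0]],order=3)-T[...,c]).ravel() for c in range(3)])
    s=least_squares(r,[0,0]);return np.round(s.x,2),round(float(np.sqrt(np.mean(s.fun**2))),1)
ids=[x for x in "0 1 5 6 7 8 9 10 11 12 13 14 15".split() if os.path.exists(f"scene{x}.pkl")]
for n,ref,bx in(("scene","6",{"boltB":(245,243,9,8),"boltR":(266,236,9,8),"boltL":(235,224,6,6),"base":(218,238,10,12)}),("top","6",{"boltTL":(255,144,7,6),"boltTR":(279,145,8,6),"base":(290,138,8,9)})):
    A=g(ref,n)
    for k,b in bx.items(): print(n,k,[(i,*shift(A,g(i,n),b)[0].tolist()) for i in ids])
E
python3 trk.py 11
```

```text
scene boltB [('0', -0.05, -0.02), ('1', -0.05, -0.01), ('5', -0.11, 0.16), ('6', 0.0, 0.0), ('7', -0.25, 0.95), ('8', -0.33, 1.53), ('9', -0.65, 2.05), ('10', -0.59, 1.86), ('11', -0.59, 1.87)]
scene boltR [('0', 0.51, -0.02), ('1', 0.51, -0.07), ('5', 0.78, 0.03), ('6', 0.0, 0.0), ('7', -0.17, 0.75), ('8', -0.36, 1.32), ('9', -0.55, 1.72), ('10', -0.46, 1.63), ('11', -0.49, 1.67)]
scene boltL [('0', -0.84, -0.41), ('1', -0.85, -0.42), ('5', -0.92, -0.55), ('6', 0.0, 0.0), ('7', -0.45, 0.88), ('8', -0.66, 1.29), ('9', -0.71, 2.18), ('10', -0.51, 2.01), ('11', -0.49, 2.0)]
scene base [('0', -0.12, -0.04), ('1', -0.14, -0.04), ('5', 0.02, 0.01), ('6', 0.0, 0.0), ('7', -0.01, 0.0), ('8', 0.01, -0.0), ('9', -0.0, 0.01), ('10', 0.0, 0.01), ('11', -0.0, 0.01)]
top boltTL [('0', -0.08, -0.06), ('1', -0.09, -0.06), ('5', -0.06, 0.02), ('6', 0.0, 0.0), ('7', 0.11, -0.08), ('8', 0.19, -0.13), ('9', 0.24, -0.2), ('10', 0.23, -0.21), ('11', 0.23, -0.21)]
top boltTR [('0', 0.06, -0.01), ('1', 0.06, -0.01), ('5', 0.05, -0.0), ('6', 0.0, 0.0), ('7', 0.0, -0.07), ('8', -0.02, -0.09), ('9', -0.01, -0.12), ('10', 0.01, -0.09), ('11', 0.01, -0.09)]
top base [('0', -0.01, 0.01), ('1', -0.01, 0.01), ('5', 0.0, 0.0), ('6', 0.0, 0.0), ('7', 0.0, -0.0), ('8', 0.0, 0.0), ('9', 0.0, -0.0), ('10', -0.01, 0.0), ('11', -0.0, 0.0)]
```

>>> {"op": "step_arm", "data": {
  "moves": "0 -0.06 0 0 0 0 0; 0 -0.08 0 0 0 0 0; 0 -0.12 0 0 0 0 0; 0 0 0.022 -0.14 0 0 0; 0 0 0 0 0 0 0; 0 0 0 0 0 0 0; 0 0 0 0 0 0 0; 0 0 0 0 0 0 0; 0 0 0 0 0 0 0"
}}

```text
clock: 22.05
eef_pos: [626.8, 30.2, 182.0]
tool_rot: [-1.243, -0.0, -1.659]
force: [0.2, 0.4, -3.2]
width: 33.3
```

```bash
python3 avg.py; python3 chk.py 12; python3 trk.py; python3 inset.py 12 .2 -.4
```

```text
F tool [ 0.16  2.66 -0.89] T [-0.583 -0.007  0.004] [0.006 0.007 0.005] 22.75 [627.11498848  30.15714277 182.23648391] [-1.24194796e+00  1.38550056e-05 -1.65882335e+00] 32.77555261417778 nose [648.34745502  28.28413822 119.77310089]
[627.15913563  30.16681369 182.26642615] [-1.24194247e+00  1.21473930e-05 -1.65880874e+00] [-0.37749676  0.72096113 -2.38719262] [0.10301837 0.57232589 0.02261169] 22.85 32.89783251569191
nose [648.39196142  28.29398285 119.80316004] rel face x,y,n [-0.39  0.06  7.75] Fn -2.156320283875215 torque tool [-0.57916612 -0.00449846  0.05680993]
scene boltB [('0', -0.05, -0.02), ('1', -0.05, -0.01), ('5', -0.11, 0.16), ('6', 0.0, 0.0), ('7', -0.25, 0.95), ('8', -0.33, 1.53), ('9', -0.65, 2.05), ('10', -0.59, 1.86), ('11', -0.59, 1.87), ('12', 0.04, -0.06)]
scene boltR [('0', 0.51, -0.02), ('1', 0.51, -0.07), ('5', 0.78, 0.03), ('6', 0.0, 0.0), ('7', -0.17, 0.75), ('8', -0.36, 1.32), ('9', -0.55, 1.72), ('10', -0.46, 1.63), ('11', -0.49, 1.67), ('12', 0.11, 0.16)]
scene boltL [('0', -0.84, -0.41), ('1', -0.85, -0.42), ('5', -0.92, -0.55), ('6', 0.0, 0.0), ('7', -
[... 240 characters left out ...]
, ('9', -0.0, 0.01), ('10', 0.0, 0.01), ('11', -0.0, 0.01), ('12', 0.01, 0.01)]
top boltTL [('0', -0.08, -0.06), ('1', -0.09, -0.06), ('5', -0.06, 0.02), ('6', 0.0, 0.0), ('7', 0.11, -0.08), ('8', 0.19, -0.13), ('9', 0.24, -0.2), ('10', 0.23, -0.21), ('11', 0.23, -0.21), ('12', -0.04, 0.03)]
top boltTR [('0', 0.06, -0.01), ('1', 0.06, -0.01), ('5', 0.05, -0.0), ('6', 0.0, 0.0), ('7', 0.0, -0.07), ('8', -0.02, -0.09), ('9', -0.01, -0.12), ('10', 0.01, -0.09), ('11', 0.01, -0.09), ('12', 0.02, 0.01)]
top base [('0', -0.01, 0.01), ('1', -0.01, 0.01), ('5', 0.0, 0.0), ('6', 0.0, 0.0), ('7', 0.0, -0.0), ('8', 0.0, 0.0), ('9', 0.0, -0.0), ('10', -0.01, 0.0), ('11', -0.0, 0.0), ('12', -0.01, 0.01)]
```

View pics/in12.png

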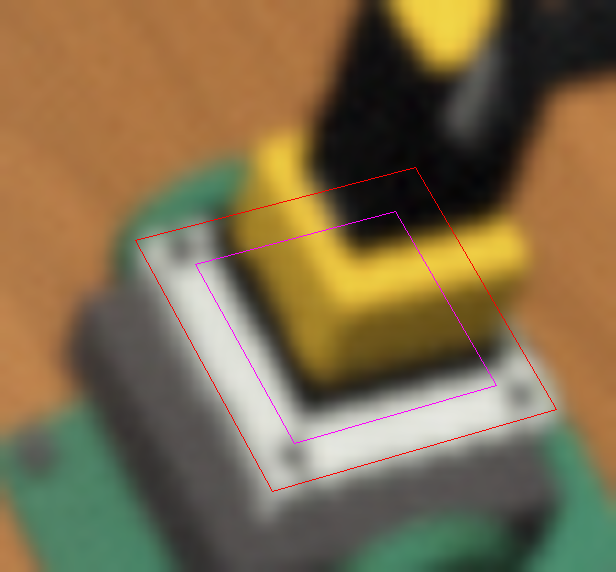

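```bash
cat >rig.py <<'E'
from trk import *
from plan import *
# poses
import json
def pose(p,r): return np.array(p),rpy(r).as_matrix()
p6,M6=pose([630.11,29.95,183.64],[-1.2752,0,-1.6588]);p12,M12=pose([627.13,30.16,182.24],[-1.2419,0,-1.6588])
A=g("6","scene");B=g("12","scene");pp=pickle.load(open("scene6.pkl","rb"))
# local reader pts in tool frame: reader x = tool z (sign), z=-tool y ; y=-tool x
def X(a,b,z,p,M): 
    ez=-M[:,1];ey=-M[:,0];ex=np.cross(ey,ez);return p+66*M[:,1]+a*ex+b*ey+z*ez
for nm,(a,b,z),s in [("nose/house corner",(-28,28,20),9),("house L corner",(28,28,40),8),("house R corner",(-28,-28,40),8),("handle bottom",(-23,17,48),8),("cap",(-17,11,120),9)]:
    u=proj(pp,X(a,b,z,p6,M6))[0];v=proj(pp,X(a,b,z,p12,M12))[0]
    box=(int(u[0]-s/2),int(u[1]-s/2),s,s)
    print(nm,np.round(u,1),"pred",np.round(v-u,2),"meas",shift(A,B,box))
E
sed -i 's/^ids=/if __name__!="__main__": sys.exit\nids=/' trk.py; python3 - <<'E'
s=open('trk.py').read()
a,b=s.split('if __name__!="__main__": sys.exit\n')
b='if __name__=="__main__":\n'+''.join('  '+l+'\n' for l in b.splitlines())
open('trk.py','w').write(a+b)
E
python3 rig.py
```

```text
nose/house corner [267.6 233.8] pred [0.4  0.13] meas (array([0.27, 0.13]), 3.4)
house L corner [251.7 234.3] pred [ 0.8  -0.33] meas (array([ 0.31, -0.11]), 5.5)
house R corner [260.4 214.6] pred [0.61 0.1 ] meas (array([ 1.69, -0.52]), 5.2)
handle bottom [266.6 225.2] pred [0.71 0.03] meas (array([ 0.9 , -0.13]), 2.9)
cap [269.8 207.8] pred [ 1.51 -0.17] meas (array([ 1.89, -0.43]), 4.9)
```

>>> {"op": "step_arm", "data": {
  "moves": "0 0.06 0.008 0 0 0 0; 0 0.04 0 0 0 0 0; 0 0 0 0 0 0 0; 0 0 0 0 0 0 0; 0 0 0 0 0 0 0"
}}

```text
clock: 23.35
eef_pos: [629.2, 30.0, 177.7]
tool_rot: [-1.242, 0.0, -1.659]
force: [0.4, -0.2, -2.3]
width: 33.0
```

>>> {"op": "step_arm", "data": {
  "moves": "0 0.02 0 0 0 0 0; 0 0 0 0 0 0 0; 0 0 0 0 0 0 0"
}}

```text
clock: 23.65
eef_pos: [629.6, 30.0, 176.9]
tool_rot: [-1.242, 0.0, -1.659]
force: [-0.7, 0.5, -1.0]
width: 32.9
```

>>> {"op": "step_arm", "data": {
  "moves": "0 0.02 0 0 0 0 0; 0 0 0 0 0 0 0; 0 0 0 0 0 0 0"
}}

```text
clock: 23.95
eef_pos: [630.0, 30.0, 175.9]
tool_rot: [-1.242, 0.0, -1.659]
force: [-1.0, -0.1, -0.0]
width: 33.0
```

>>> {"op": "step_arm", "data": {
  "moves": "0 0.02 0 0 0 0 0; 0 0 0 0 0 0 0; 0 0 0 0 0 0 0"
}}

```text
clock: 24.25
eef_pos: [630.3, 29.9, 174.9]
tool_rot: [-1.242, 0.0, -1.659]
force: [-0.2, -0.5, 0.2]
width: 32.6
```

```bash
python3 avg.py; python3 trk.py 13 | grep scene | sed 's/.*12/12/'
```

```text
F tool [-0.1  -0.72 -0.08] T [-0.443  0.003 -0.007] [0.013 0.006 0.005] 24.95 [630.25115764  29.92484504 174.91664462] [-1.24172046e+00  6.13674115e-05 -1.65881632e+00] 32.65960274047637 nose [651.49805326  28.05369653 112.45811253]
12', 0.04, -0.06), ('13', -0.18, 0.87)]
12', 0.11, 0.16), ('13', -0.04, 0.71)]
12', 0.5, -0.27), ('13', -0.23, 0.63)]
12', 0.01, 0.01), ('13', 0.01, 0.0)]
```

>>> {"op": "step_arm", "data": {
  "moves": "0 0.02 0 0 0 0 0; 0 0.02 0 0 0 0 0; 0 0.02 0 0 0 0 0; 0 0.02 0 0 0 0 0; 0 0.026 0 0 0 0 0; 0 0 0 0 0 0 0; 0 0 0 0 0 0 0; 0 0 0 0 0 0 0; 0 0 0 0 0 0 0"
}}

```text
clock: 25.95
eef_pos: [632.0, 29.8, 170.0]
tool_rot: [-1.242, 0.0, -1.659]
force: [-1.5, 0.4, 3.9]
width: 32.9
```

```bash
python3 avg.py; python3 avg.py; python3 chk.py 14;python3 trk.py | grep scene | sed 's/.*11/11/'; python3 inset.py 14 .0 .6
```

```text
F tool [-0.5  -4.36  0.64] T [-0.292  0.003  0.02 ] [0.011 0.008 0.01 ] 26.65 [631.94715599  29.76893558 169.89680751] [-1.24170021e+00  6.57988673e-05 -1.65879770e+00] 33.00862711265591 nose [653.1953706   27.89834717 107.43870736]
F tool [-0.34 -4.54  0.84] T [-0.21  -0.003  0.052] [0.009 0.008 0.007] 27.35 [631.90227611  29.78007287 169.86483582] [-1.24184751e+00  5.33621147e-05 -1.65882752e+00] 32.90439956228347 nose [653.14120155  27.9088863  107.40359418]
[631.89674391  29.7738653  169.86485087] [-1.24176745e+00  5.33902775e-05 -1.65880494e+00] [-0.1368773   0.47754038  3.86934167] [0.04358022 0.18118064 0.04106029] 27.45 32.794653500628826
nose [653.14069317  27.90272037 107.40531647] rel face x,y,n [ 0.57  0.09 -5.5 ] Fn 3.7540382511969135 torque tool [-0.1843121  -0.02996676  0.03927658]
11', -0.59, 1.87), ('12', 0.04, -0.06), ('13', -0.18, 0.87), ('14', -0.5, 1.89)]
11, 0.16), ('13', -0.04, 0.71), ('14', -0.49, 1.56)]
11', -0.49, 2.0), ('12', 0.5, -0.27), ('13', -0.23, 0.63), ('14', -0.57, 2.1)]
11', -0.0, 0.01), ('12', 0.01, 0.01), ('13', 0.01, 0.0), ('14', 0.02, -0.01)]
```

View pics/in14.png

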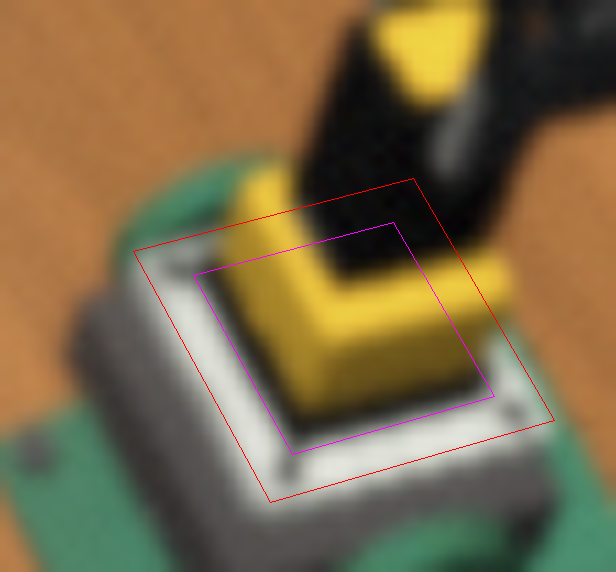

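```bash
cat >strip.py <<'E'
from h import *
from scipy.ndimage import map_coordinates
import sys
i=sys.argv[1]
y=-.088;t=.32;f=np.array([651,28,112.5])
ex=np.array([np.cos(y)*np.cos(t),np.sin(y)*np.cos(t),np.sin(t)]);ey=np.array([-np.sin(y),np.cos(y),0]);n=np.cross(ex,ey)
f=f-5*n
for nm in("scene","top"):
    p=pickle.load(open(nm+i+".pkl","rb"));g=np.array(p["color"]).min(2).astype(float)
    for d,o,lab in((ey,ex,"y+"),(-ey,ex,"y-"),(ex,ey,"x+"),(-ex,ey,"x-")):
        s=np.arange(18,56,.25);out=[]
        for k in np.arange(-22,23,4):
            uv=proj(p,np.array([f+a*d+k*o for a in s]));v=map_coordinates(g,[uv[:,1],uv[:,0]],order=1)
            m=v.max(); im=v.argmax()
            if m<150: continue
            h=110
            L=im
            while L>0 and v[L]>h: L-=1
            Rr=im
            while Rr<len(v)-1 and v[Rr]>h+20: Rr+=1
            out.append((k,s[L],s[Rr]))
        print(nm,lab,[(int(k),float(a),float(b)) for k,a,b in out])
E
python3 strip.py 14
```

```text
scene y+ [(-22, 28.0, 45.75), (-18, 28.25, 46.75), (-14, 28.0, 46.5), (-10, 27.75, 46.25), (-6, 27.75, 46.75), (-2, 28.0, 46.5), (2, 28.0, 45.75), (6, 27.75, 46.25), (10, 27.75, 46.0), (14, 27.75, 45.75), (18, 27.5, 46.5), (22, 27.75, 46.25)]
scene y- []
scene x+ [(-22, 27.5, 45.25), (-18, 27.5, 45.5), (-14, 27.75, 45.75), (-10, 27.75, 45.75), (-6, 28.0, 45.75), (-2, 28.0, 45.5), (2, 28.0, 45.25), (6, 28.0, 45.0), (10, 27.75, 44.75), (14, 27.5, 45.25), (18, 27.5, 45.5), (22, 27.5, 45.75)]
scene x- [(18, 36.25, 44.75), (22, 34.5, 45.5)]
top y+ [(6, 34.75, 40.25), (10, 29.0, 40.5), (14, 27.25, 41.0), (18, 27.5, 41.25), (22, 27.5, 41.5)]
top y- [(-6, 32.25, 37.0), (-2, 32.25, 42.75), (2, 32.0, 44.5), (6, 32.5, 44.75), (10, 32.25, 44.25), (14, 32.0, 44.5), (18, 32.0, 44.5), (22, 31.75, 44.0)]
top x+ [(-22, 30.0, 42.75), (-18, 30.0, 42.5), (-14, 30.5, 43.0), (-10, 30.25, 43.5), (-6, 30.0, 43.5), (-2, 30.25, 43.25), (2, 30.0, 43.25), (6, 30.25, 42.75), (10, 30.0, 42.5), (14, 30.5, 42.5), (18, 30.25, 42.75), (22, 30.5, 42.5)]
top x- []
```

```bash
python3 - <<'E'
from cell import ctrl
s=ctrl.read_state();print(s["eef_pos"],s["tool_rot"],s["force"],s["width"],s["clock"])
print(ctrl.finish_job())
E
```

```text
[631.89674391  29.7738653  169.86485087] [-1.24176745e+00  5.33902775e-05 -1.65880494e+00] [-0.1368773   0.47754038  3.86934167] 32.794653500628826 27.45
the job is handed in; nothing more can be done
None
```

I picked up the yellow-and-black reader and held it about 80 mm above the label for about 1.5 s, pointing straight down. Then I tilted it onto the face in the green fixture, pressed it about half-way in, and handed the job in at 27.5 s with the reader still gripped there. `finish_job` gave no verdict.

**Label hold:** by the measured tool pose, the nose was about 79.5 mm above the label. It was within about 2–3 mm of the label's centre sideways, which is about how far the cameras and networks disagreed on where the label is.

**Tilt:** my first press used the 0.295 rad tilt from the pictures, and the forces showed the nose touching along its upper edge. I tried 0.315 and 0.345 rad, then backed off and pressed again at 0.328 rad. How far the part moved and the push at each tilt put flush at about 0.33 rad. The pictures alone had suggested 0.29–0.30.

**Centring:** in the top view the part showed 13.8 and 12.5 mm on either side of the nose across the slope, and 12.6 mm on its upper side. That puts the nose within about 1 mm of centre; the lower side was hidden.

**Depth:** the push was about 7.2 N, which means roughly 6 mm in. Travel since first contact says about 7.5 mm, and the picture tracking 8–9 mm with an offset of about 2 mm. All are well short of the 14 mm stop.

**Left uncertain:** a sideways force of about 1.7 N along the slope was still creeping up slowly when I handed in, because the arm was drifting a little. I didn't correct it.

The bystanders looked unmoved in the last full view, at about 21 s.

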